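# Restock the two-lane carton rack and hang its stock card

### The arm

A 7-joint arm with a two-finger parallel gripper is mounted at the origin on a cart in front of the work surface, level with it; the furniture and walls round the work are solid. World frame = base frame: x ahead of the robot, y to its left, z up, the work surface at z = 0. Lengths are in m, angles in rad, forces in N, time in s.
With the tool pointing down it reaches from about 0.4 to 0.9 m from the base axis. Payload 5.6 kg.
Tool frame: the origin (TCP) lies on the centre line of the jaws, within the pads' length; the fingertips stand 19 mm ahead of it and the grasp point (between the pads) is the TCP; z points along the fingers, y is the line along which they close (so a half turn about z gives the same grasp; the last joint's range is limited). The gripper opens to 92 mm and grips with 3 to 60 N. Pads are 20 mm wide; open, the fingers measure 128 mm over their backs; the gripper's body (75 mm by 189 mm) begins 69 mm behind the grasp point.
Start: joints at [1.214, 0.468, -0.012, 1.603, 0.006, 1.071, -0.056], TCP at [0.201, -0.618, 0.204] pointing down, gripper open.
Joint ranges: [-2.53, 2.53], [-0.31, 2.02], [-1.57, 1.55], [0.28, 2.44], [-1.29, 4.43], [0.15, 1.84], [-2.92, 2.92]. Speed limits (rad/s): [2.57, 2.57, 3.14, 3.14, 3.14, 3.14, 3.14].

### API

Orientations are given as a unit quaternion [x, y, z, w].
In Python, from station import * gives the robot as it stands. The module is installed in compiled form; this text tells all that it offers.
- The arm moves only by the tool play_rows, never from a script. Its argument "rows" is a list of rows, each an object of numbers: "tx", "ty", "tz": the shift along the tool's x, y, z normalised to -1 to 1, where 1 is 0.02 m; "rx", "ry", "rz": the turn, a rotation vector about the tool's x, y, z normalised to -1 to 1, where 1 is 0.08 rad; "hand": the finger opening in mm, from 0 to 91.9. A call has exactly 10 rows; each row shifts and turns the commanded pose from where the row before left it, along the tool's axes as they then stand; what a row does not reach is not made up. A row lasts 1/12 s, in which the tool goes at most 41.7 mm and 7.16 degrees, less where a joint would pass 70% of its speed; a pose out of reach is approached as far as the arm can. A call with a number of a shift or a turn outside -1 to 1 is refused whole. A call with a gripper value outside its range is refused whole. The fingers move at their own pace and stop on an object; "grip_force" is the grip in N (left out, the last holds). Time passes only in rows, so rows that do not move let the fingers close, or fill a call up. It gives the time, the measured TCP pose, the force, the opening and the grip force at its end, in the units of the state.
- read_state(): the state, without advancing time (a new reading comes with each control period).
- get_image(name): name is "scene" or "top" or "wrist"; returns the picture (384x512x3 uint8, red, green, blue); there is no depth.
- get_calibration(name): a dict with "K" (3x3 intrinsics, pixels), "distortion" ([k1, k2, p1, p2, k3] as OpenCV has them; the pictures are not rectified), "R" (3x3) and "t" (3): a world point X has camera coordinates R X + t. Camera axes: x right, y down, z forward; pixel columns grow to the right and rows downward; lengths in m; the calibration is good to about 2 mm. A picture is of the moment at which its call begins: read the wrist's pose just before it. get_calibration takes no time and is no camera call; for the wrist camera it gives the pose at the moment of the call.
- close_job(): hands the job in; it is judged then, once.
The state is a dict: "clock": time; "joints": joint angles; "qvel": joint speeds; "joint_torque": joint torques, N m; "tool_pos": TCP position; "tcp_rot": TCP orientation; "ft_force": force on the tool from outside, world axes, zero at the start; "moment": the same for the moment, N m; "width": opening from 0.0 (shut) to 1.0 (fully open); "gripper_force": force on a finger pad.
Only numpy, scipy, OpenCV 4.12 (cv2) and the standard library are available. Lean on these libraries where they do the work, as an engineer would, in place of code of your own. Each camera call takes 0.05 s, during which the arm holds its last target. There are 200 camera calls.

### The job

The sloping carton rack has been cleaned and must be put back into service: first push a stop post fully down onto each of the two bare spigots at the low end of the lanes, so that nothing can run off. Then load the loose cartons that lie near the two ends of the rack (the stock standing along the back of the bench stays there), the short broad ones into the wide lane and the long slim ones into the narrow lane, lengthwise and upright: lay each on the rollers at the high end and let it run down under the clear hood to the post or to the carton in front. Last, take the stock card out of its stand, hang it by both its hooks near the middle of the front rail, tug it down gently to make sure that it is caught before you let go, and leave the tape roll and the beaker where they are.

Things in the scene. Friction and masses are not known exactly. Their poses are not given: they have to be found in the camera images.
- rack: two-lane gravity-feed carton rack, aluminium frame, 214 mm across (x), 440 mm long (y), fixed; origin on the bench at its middle; +y points from the high (loading) end to the low (stop) end; its -x side is the front with the label rail. Highest parts: the lanes' high end (155 mm above the bench) and a clear hood over the lanes (up to 180 mm)
- lane_wide: front lane, 70 mm between guides, for the broad cartons. Origin: middle of the low end of the rolling surface, 58 mm above the bench; +y down along its 12 degree slope, +z upward normal to the rollers, x across. It runs from y = -0.400 (open high end) to 0. Guides stand 10 mm above the rollers and flare out 10 mm a side from y = -0.20 to the high end. 10 free-turning rollers: a carton let go runs down at about 0.35 m/s
- lane_narrow: rear lane, 57 mm between guides, for the slim cartons; origin, axes, length, guides and flare as those of lane_wide; the lanes' middle lines are 105 mm apart
- lane_wide_load (a point): middle of the loading place of the wide lane, on the rollers (lane y = -0.300), axes as the lane. The clear hood covers both lanes from lane y = -0.07 to -0.20, its underside 72 mm above the rollers; above y = -0.20 the lane is open. Let cartons go here, clear of the hood, gripped in their upper half so that the fingers clear the guides
- lane_narrow_load (a point): the same for the narrow lane
- spigot_wide (a point): foot of the wide lane's spigot: on its axis, at the shoulder on which a post rests, 10 mm above the bench. The spigot is vertical, 16 mm thick, 38 mm high, the top 8 mm tapered to 9 mm; the lane's end comes within 27 mm of its axis
- spigot_narrow (a point): the same for the narrow lane
- post1_c (a point): centre (half-way up) of a stop post: upright tube (axis z) 28 mm outside, 18 mm inside, 75 mm long, with a foot flange 38 mm wide and 5 mm thick, 0.4 kg, standing on the bench. Fully down, its centre is 37.5 mm above the spigot's foot point; grip it above the middle. The two posts are alike and either fits either spigot
- post2_c (a point): the other stop post, alike
- cup1_c (a point): centre of a broad carton, 65 mm wide (its x), 90 mm long (its y), 55 mm high, about 0.15 kg, brown. Present or not from start to start. In its lane its centre comes to rest at lane y = -0.033 (first) or -0.122 (second), half its height above the rollers
- cup2_c (a point): another broad carton, alike; may be absent
- lamp1_c (a point): centre of a slim carton, 52 mm wide (its x), 150 mm long (its y), 52 mm high, about 0.15 kg, white. Present or not. In its lane its centre comes to rest at lane y = -0.063 (first) or -0.212 (second)
- lamp2_c (a point): another slim carton, alike; may be absent
- stand: grey slotted desk stand of the stock card, fixed, 46 x 130 mm, 28 mm high; the slot is 18 mm deep, open upward
- card_tab (a point): centre of the grip tab of the stock card: tab 10 mm thick (card's x), 40 mm wide (y), 34 mm high, on top of a white frame 6 mm thick, 110 mm wide, 75 mm high (its bottom edge 90 mm below this point), 0.09 kg. It stands upright in the stand's slot; z is up along it, its face looks to -x, its two hooks are on the +x side
- card_hook (a point): midway between the card's two hooks, middle of their gap, at the underside of the hook bars: 11.5 mm behind (+x) and 19 mm below card_tab. The hooks are 38 mm either side of the middle, 12 mm wide; the gap from frame to hook lip is 17 mm, the lips reach 11 mm below the bars
- card: the same card; origin at the middle of its bottom edge
- rail: label rail on the rack's front: round bar 8 mm thick, 204 mm long along its y, on springy wire brackets: gives 1 mm for each 2 N of downward pull, up to 8 mm. Origin at its middle, 115 mm above the bench; axes as the rack (x to the rear). The card hangs in front with its hooks over it, card_hook then 4 mm above this origin, and its back leans on a like fixed bar 49 mm straight below
- tape: roll of labelling tape, 63 mm across, 18 mm high, lying on the bench; to be left alone
- beaker: glass beaker 50 mm wide, 65 mm high, on the bench; to be left alone

How it is judged:
By the outcome, as a careful person would: the job done as asked, in the order asked, and still so for the second after the job is handed in, with the robot touching nothing.
Of cup1, cup2 only 1 to 2 are there at a start; the rules pass over those that are not, and their reading is None.
Of lamp1, lamp2 only 1 to 2 are there at a start; the rules pass over those that are not, and their reading is None.
At some moment in a run one of cup1, cup2, lamp1, lamp2 may be knocked a few centimetres aside while the robot is not near it.
It also fails if it takes over 210 s, if anything falls off the work surface, if the arm or the gripper's body presses on something with over 40 N, if the wrist force passes 120 N, or if a joint passes its speed limit or range.

## Working session

There is one attempt and no reset: what is moved stays moved. The work goes in short steps, Python scripts to look and compute and a tool call to move; the robot and the scene stay as the last step left them, time stands still between calls to the robot, and variables do not carry over. Pictures are saved under pics/ and viewed, at most 16 in all, crops included, and the job is handed in when it is done.

Besides the shell and the picture viewer there is one more tool, called after ">>>" in YAML: its name, and indented under it one key for each argument. play_rows: Moves the arm, as the interface text tells. Scaled input: -1 to 1 covers 0.02 m each way for a shift and 0.08 rad each way for a turn. Its arguments: {"type":"object","properties":{"rows":{"type":"array","items":{"type":"object","properties":{"tx":{"type":"number"},"ty":{"type":"number"},"tz":{"type":"number"},"rx":{"type":"number"},"ry":{"type":"number"},"rz":{"type":"number"},"hand":{"type":"number"}}}},"grip_force":{"type":"number"}},"required":["rows"]}

```bash
mkdir -p pics; cat > h.py <<'E'
from station import *
import numpy as np, cv2
from scipy.spatial.transform import Rotation as Ro
def snap(n,f):
    c=get_calibration(n); im=get_image(n); cv2.imwrite(f'pics/{f}.png',im[:,:,::-1]); return im,c
def ray(c,uv):
    K=np.array(c['K'],float);d=np.array(c['distortion'],float);R=np.array(c['R']);t=np.array(c['t'])
    p=cv2.undistortPoints(np.array(uv,float).reshape(-1,1,2),K,d).reshape(-1,2)
    D=np.c_[p,np.ones(len(p))]@R; return -R.T@t,D
def onz(c,uv,z):
    C,D=ray(c,uv); z=np.broadcast_to(z,len(D)); return C+D*((z-C[2])/D[:,2])[:,None]
def proj(c,X):
    return cv2.projectPoints(np.array(X,float).reshape(-1,1,3),cv2.Rodrigues(np.array(c['R']))[0],np.array(c['t']),np.array(c['K']),np.array(c['distortion'],float))[0].reshape(-1,2)
E
python3 - <<'E'
from h import *
s=read_state(); print(s)
for n in("top","scene"):
    im,c=snap(n,n+'0'); print(n,-np.array(c['R']).T@c['t'],np.array(c['R']).round(2).tolist(),np.array(c['K']).round(0).tolist(),c['distortion'])
    cv2.imwrite(f'pics/{n}0b.png',cv2.resize(im[:,:,::-1],(800,600),interpolation=cv2.INTER_CUBIC))
E
```

```text
{'clock': 0.0, 'joints': array([ 1.21400124,  0.46835554, -0.01157326,  1.60359888,  0.00600045,
        1.07138397, -0.05633108]), 'qvel': array([ 5.48241427e-05, -6.90365764e-04,  4.85730358e-04,  5.00421367e-04,
        1.89591990e-03, -1.25416913e-03,  7.87275806e-04]), 'joint_torque': array([-3.88896597e-04, -5.20567095e+01, -1.25659694e-02, -2.43741238e+01,
       -5.65338065e-02,  1.74196641e-02,  1.77345109e-04]), 'tool_pos': array([ 0.20037069, -0.6177325 ,  0.20296463]), 'tcp_rot': array([ 9.87725927e-01,  1.56194622e-01, -1.99755956e-04, -8.32218613e-04]), 'ft_force': array([0.49847539, 0.46422901, 1.39891496]), 'moment': array([ 0.04052202,  0.03015477, -0.03056443]), 'gripper_force': 0.0, 'width': 0.9969868319622652}
top [ 0.41884964 -0.06615461  1.40041757] [[0.01, -1.0, 0.0], [-0.99, -0.01, -0.1], [0.1, -0.0, -0.99]] [[384.0, 0.0, 250.0], [0.0, 384.0, 192.0], [0.0, 0.0, 1.0]] [-0.0210074  0.         0.         0.         0.       ]
scene [-0.31107438 -0.81587785  0.62674012] [[0.68, -0.74, 0.02], [-0.3, -0.29, -0.91], [0.67, 0.61, -0.42]] [[413.0, 0.0, 253.0], [0.0, 413.0, 181.0], [0.0, 0.0, 1.0]] [0.03658512 0.         0.         0.         0.        ]
```

View pics/top0b.png

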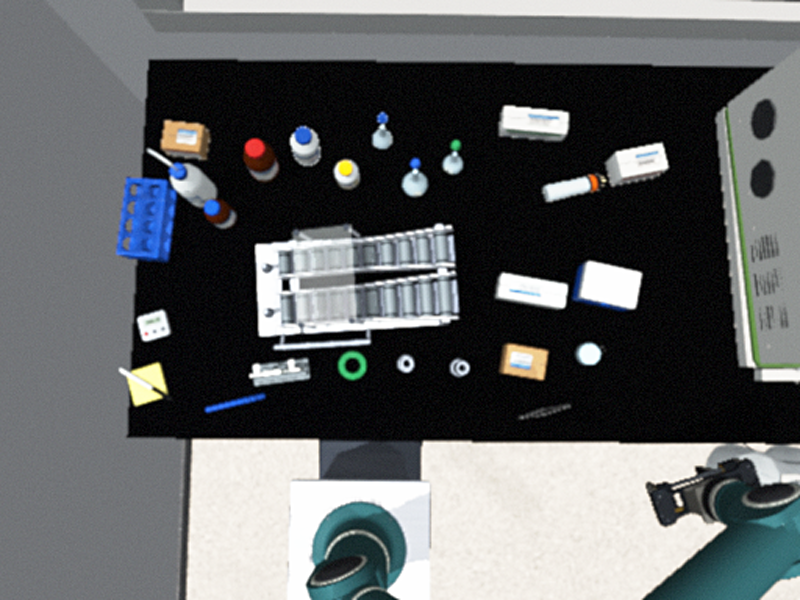

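View pics/scene0b.png

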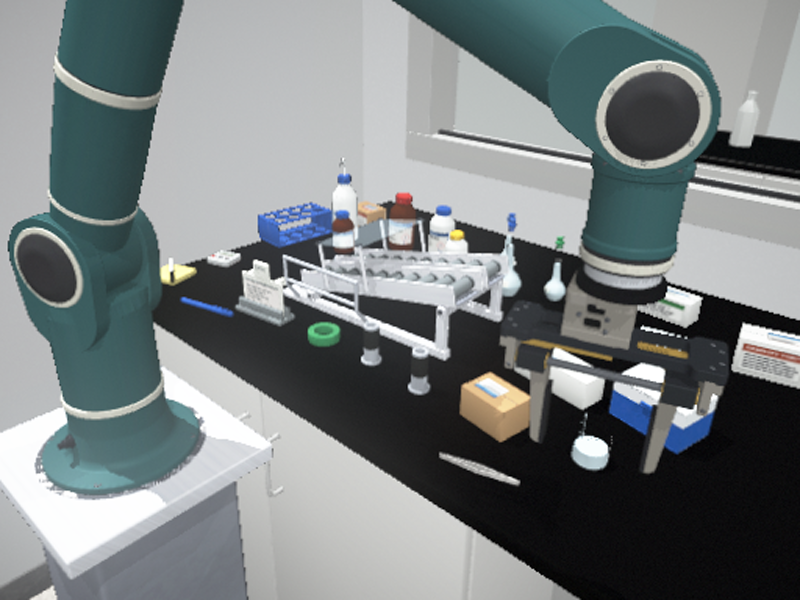

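```bash
python3 - <<'E'
from h import *
im=cv2.imread('pics/top0.png')
c=get_calibration('top')
def P(n,uv,z): print(n,onz(c,[np.array(uv)*.64],z)[0].round(3))
P('post1',(406,364),.075);P('post2',(459,368),.075);P('spW',(268,312),.048);P('spN',(266,268),.048)
P('cup',(524,362),.055);P('lamp',(532,291),.052);P('tape',(352,365),.018);P('beaker',(589,354),.065)
P('cardtab',(280,366),.1);P('brownback',(185,140),.055);P('whiteback',(533,122),.052);P('bluebox',(608,285),.07);P('red',(637,163),.07)
P('railL',(275,347),.115);P('railR',(370,343),.115)
a=im[130:250,140:440]; a=cv2.resize(a,(800,320),interpolation=cv2.INTER_CUBIC)
s=cv2.imread('pics/scene0.png')[120:310,140:440]; s=cv2.resize(s,(440,279),interpolation=cv2.INTER_CUBIC)
o=np.zeros((600,800,3),np.uint8);o[:320]=a;o[321:600,:440]=s;cv2.imwrite('pics/crop1.png',o)
E
```

```text
post1 [ 0.413 -0.102  0.075]
post2 [ 0.406 -0.218  0.075]
spW [0.527 0.211 0.048]
spN [0.627 0.218 0.048]
cup [ 0.42  -0.366  0.055]
lamp [ 0.58  -0.387  0.052]
tape [0.409 0.02  0.018]
beaker [ 0.439 -0.509  0.065]
cardtab [0.406 0.17  0.1  ]
brownback [0.925 0.415 0.055]
whiteback [ 0.978 -0.395  0.052]
bluebox [ 0.594 -0.554  0.07 ]
red [ 0.877 -0.629  0.07 ]
railL [0.447 0.18  0.115]
railR [ 0.457 -0.023  0.115]
```

View pics/crop1.png

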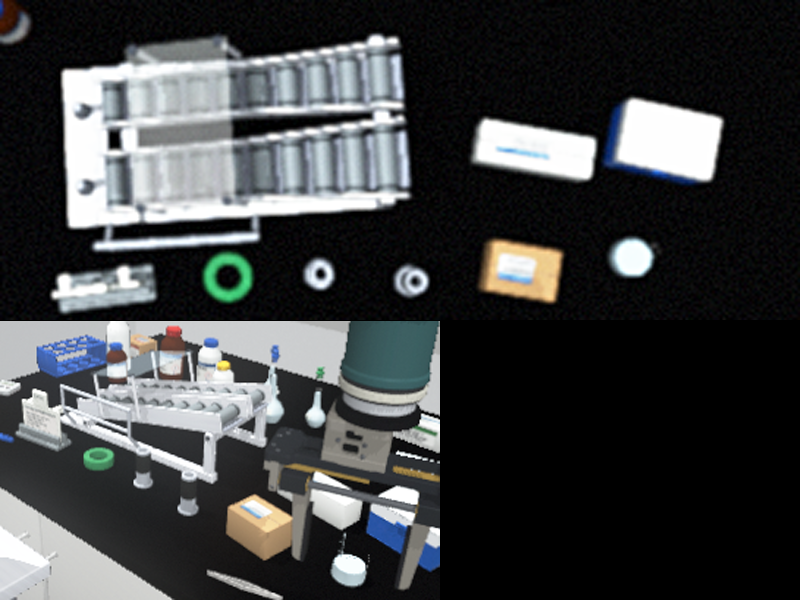

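>>> play_rows:
  rows:
    - {"rz":-1,"hand":91}
    - {"rz":-1}
    - {"rz":-1}
    - {"rz":-1}
    - {"rz":-1}
    - {"rz":-1}
    - {"rz":-1}
    - {"rz":-1}
    - {"rz":-1}
    - {"rz":-1}

```text
$.rows[0]: bad value
```

>>> play_rows:
  rows:
    - {"rz":-1}
    - {"rz":-1}
    - {"rz":-1}
    - {"rz":-1}
    - {"rz":-1}
    - {"rz":-0.7}
    - {"tx":1}
    - {"tx":1}
    - {"tx":1}
    - {"tx":1}

```text
$.rows[0]: bad value
```

>>> play_rows:
  rows:
    - {"tx":1,"ty":0.5}
    - {"tx":1,"ty":0.5}
    - {"tx":1,"ty":0.5}
    - {"tx":1,"ty":0.5}
    - {"tx":1,"ty":0.5}
    - {"tx":1,"ty":0.5}
    - {"tx":1,"ty":0.5}
    - {"tx":1,"ty":0.5}
    - {"tx":1,"ty":0.5}
    - {"tx":1,"ty":0.5}

```text
$.rows[0]: bad value
```

>>> play_rows:
  rows:
    - {"tx":1,"ty":0.6}
    - {"tx":1,"ty":0.6}
    - {"tx":1,"ty":0.6}
    - {"tx":1,"ty":0.6}
    - {"tx":1,"ty":0.6}
    - {"tx":1,"ty":0.6}
    - {"tx":1,"ty":0.6}
    - {"tx":1,"ty":0.6}
    - {"tx":1,"ty":0.6}
    - {"tx":0}

```text
$.rows[0]: bad value
```

```bash
python3 - <<'E'
from h import *
s=read_state(); print(s['clock'],s['tool_pos'],s['joints'].round(2),Ro.from_quat(s['tcp_rot']).as_matrix().round(3))
im,c=snap('wrist','w1'); print(-np.array(c['R']).T@c['t'],np.array(c['R']).round(3),c['K'],c['distortion'])
im,c=snap('top','t1')
E
```

```text
0.1 [ 0.20041319 -0.61776692  0.20307885] [ 1.21  0.47 -0.01  1.6   0.01  1.07 -0.06] [[ 0.951  0.309 -0.001]
 [ 0.309 -0.951  0.001]
 [-0.    -0.002 -1.   ]]
[ 0.27474611 -0.59452996  0.38240616] [[ 0.308 -0.951 -0.002]
 [-0.914 -0.296  0.278]
 [-0.265 -0.084 -0.96 ]] [[306.5919803    0.         256.24482133]
 [  0.         306.5919803  193.22406403]
 [  0.           0.           1.        ]] [-0.04321075  0.          0.          0.          0.        ]
```

View pics/w1.png

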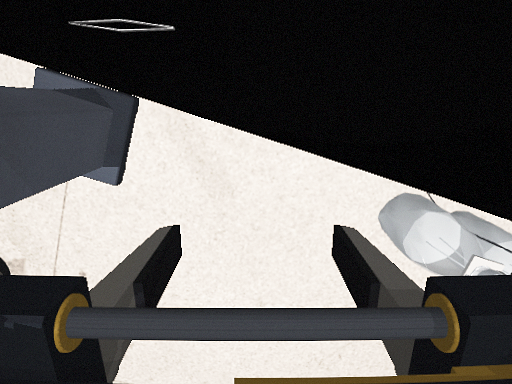

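>>> play_rows:
  rows:
    - {"tx":0,"ty":0,"tz":0,"rx":0,"ry":0,"rz":-1,"hand":91}
    - {"tx":0,"ty":0,"tz":0,"rx":0,"ry":0,"rz":-1,"hand":91}
    - {"tx":0,"ty":0,"tz":0,"rx":0,"ry":0,"rz":-1,"hand":91}
    - {"tx":0,"ty":0,"tz":0,"rx":0,"ry":0,"rz":-1,"hand":91}
    - {"tx":0,"ty":0,"tz":0,"rx":0,"ry":0,"rz":-1,"hand":91}
    - {"tx":0,"ty":0,"tz":0,"rx":0,"ry":0,"rz":-1,"hand":91}
    - {"tx":0,"ty":0,"tz":0,"rx":0,"ry":0,"rz":-1,"hand":91}
    - {"tx":0,"ty":0,"tz":0,"rx":0,"ry":0,"rz":-1,"hand":91}
    - {"tx":0,"ty":0,"tz":0,"rx":0,"ry":0,"rz":-1,"hand":91}
    - {"tx":0,"ty":0,"tz":0,"rx":0,"ry":0,"rz":-1,"hand":91}

```text
clock: 1.03
tool_pos: [0.2005, -0.6181, 0.2036]
tcp_rot: [0.848, 0.53, 0.0, -0.0]
ft_force: [-0.3, -0.5, -0.9]
width: 0.991
gripper_force: 0.0
```

>>> play_rows:
  rows:
    - {"tx":0,"ty":0,"tz":0,"rx":0,"ry":0,"rz":-1,"hand":91}
    - {"tx":0,"ty":0,"tz":0,"rx":0,"ry":0,"rz":-1,"hand":91}
    - {"tx":0,"ty":0,"tz":0,"rx":0,"ry":0,"rz":-1,"hand":91}
    - {"tx":0,"ty":0,"tz":0,"rx":0,"ry":0,"rz":-1,"hand":91}
    - {"tx":0,"ty":0,"tz":0,"rx":0,"ry":0,"rz":-1,"hand":91}
    - {"tx":0,"ty":0,"tz":0,"rx":0,"ry":0,"rz":-0.7,"hand":91}
    - {"tx":1,"ty":0,"tz":0,"rx":0,"ry":0,"rz":0,"hand":91}
    - {"tx":1,"ty":0,"tz":0,"rx":0,"ry":0,"rz":0,"hand":91}
    - {"tx":1,"ty":0,"tz":0,"rx":0,"ry":0,"rz":0,"hand":91}
    - {"tx":1,"ty":0,"tz":0,"rx":0,"ry":0,"rz":0,"hand":91}

```text
clock: 1.87
tool_pos: [0.2005, -0.5372, 0.2035]
tcp_rot: [0.708, 0.707, 0.0, -0.0]
ft_force: [-0.2, -0.6, 0.3]
width: 0.988
gripper_force: 0.0
```

>>> play_rows:
  rows:
    - {"tx":1,"ty":0.5,"tz":0,"rx":0,"ry":0,"rz":0,"hand":91}
    - {"tx":1,"ty":0.5,"tz":0,"rx":0,"ry":0,"rz":0,"hand":91}
    - {"tx":1,"ty":0.5,"tz":0,"rx":0,"ry":0,"rz":0,"hand":91}
    - {"tx":1,"ty":0.5,"tz":0,"rx":0,"ry":0,"rz":0,"hand":91}
    - {"tx":1,"ty":0.5,"tz":0,"rx":0,"ry":0,"rz":0,"hand":91}
    - {"tx":1,"ty":0.5,"tz":0,"rx":0,"ry":0,"rz":0,"hand":91}
    - {"tx":1,"ty":0.5,"tz":0,"rx":0,"ry":0,"rz":0,"hand":91}
    - {"tx":1,"ty":0.5,"tz":0,"rx":0,"ry":0,"rz":0,"hand":91}
    - {"tx":1,"ty":0.5,"tz":0,"rx":0,"ry":0,"rz":0,"hand":91}
    - {"tx":1,"ty":0.5,"tz":0,"rx":0,"ry":0,"rz":0,"hand":91}

```text
clock: 2.7
tool_pos: [0.3012, -0.3373, 0.2039]
tcp_rot: [0.708, 0.707, -0.0, 0.0]
ft_force: [0.4, 0.1, -1.0]
width: 0.993
gripper_force: 0.0
```

>>> play_rows:
  rows:
    - {"tx":1,"ty":0.6,"tz":0,"rx":0,"ry":0,"rz":0,"hand":91}
    - {"tx":1,"ty":0.6,"tz":0,"rx":0,"ry":0,"rz":0,"hand":91}
    - {"tx":1,"ty":0.6,"tz":0,"rx":0,"ry":0,"rz":0,"hand":91}
    - {"tx":1,"ty":0.6,"tz":0,"rx":0,"ry":0,"rz":0,"hand":91}
    - {"tx":1,"ty":0.6,"tz":0,"rx":0,"ry":0,"rz":0,"hand":91}
    - {"tx":1,"ty":0.6,"tz":0,"rx":0,"ry":0,"rz":0,"hand":91}
    - {"tx":1,"ty":0.6,"tz":0,"rx":0,"ry":0,"rz":0,"hand":91}
    - {"tx":1,"ty":0.6,"tz":0,"rx":0,"ry":0,"rz":0,"hand":91}
    - {"tx":1,"ty":0.6,"tz":0,"rx":0,"ry":0,"rz":0,"hand":91}
    - {"tx":0,"ty":0,"tz":0,"rx":0,"ry":0,"rz":0,"hand":91}

```text
clock: 3.53
tool_pos: [0.4111, -0.1546, 0.2042]
tcp_rot: [0.705, 0.709, 0.001, 0.0]
ft_force: [-0.1, 0.2, -0.2]
width: 0.99
gripper_force: 0.0
```

```bash
python3 - <<'E'
from h import *
s=read_state(); print(s['clock'],s['tool_pos'],s['joints'].round(2),Ro.from_quat(s['tcp_rot']).as_matrix().round(3))
im,c=snap('wrist','w2'); print(-np.array(c['R']).T@c['t'],np.array(c['R']).round(3))
im,c=snap('top','t1'); 
np.save('cal_w2.npy',get_calibration('wrist'),allow_pickle=True)
E
```

```text
3.5333 [ 0.41112011 -0.1545841   0.20422992] [ 0.86  0.16 -0.62  2.06  0.11  0.95  0.18] [[-0.005  1.     0.002]
 [ 1.     0.005  0.001]
 [ 0.001  0.002 -1.   ]]
[ 0.4099184  -0.0769443   0.38369444] [[ 1.     0.004  0.002]
 [ 0.004 -0.961  0.277]
 [ 0.003 -0.277 -0.961]]
```

View pics/w2.png

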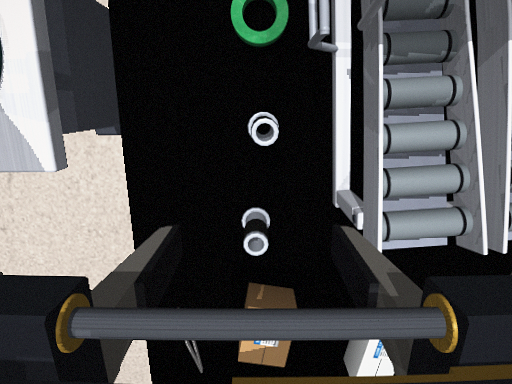

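```bash
python3 - <<'E'
from h import *
im=cv2.imread('pics/w2.png',0)
c=np.load('cal_w2.npy',allow_pickle=True).item()
for p in [(264,131),(256,243)]:
    x,y=p; r=im[y-18:y+18,x-18:x+18]
    hc=cv2.HoughCircles(cv2.resize(r,None,fx=4,fy=4,interpolation=cv2.INTER_CUBIC),cv2.HOUGH_GRADIENT,1,20,param1=100,param2=15,minRadius=30,maxRadius=64)
    print(hc if hc is None else (hc[0,:3]/4+[x-18,y-18,0]).round(1).tolist(), onz(c,[p],.075).round(4))
print(onz(c,[(383,249),(483,252),(341,10),(340,200)],[.12,.12,.03,.03]).round(3))
E
```

```text
[[264.6, 131.9, 13.9], [263.4, 126.6, 15.0], [259.6, 130.4, 9.2]] [[ 0.4162 -0.1053  0.075 ]]
[[256.1, 243.4, 12.2], [255.1, 248.6, 11.5]] [[ 0.4083 -0.2264  0.075 ]]
[[ 0.529 -0.212  0.12 ]
 [ 0.629 -0.216  0.12 ]
 [ 0.497  0.016  0.03 ]
 [ 0.51  -0.191  0.03 ]]
```

>>> play_rows:
  rows:
    - {"tx":0.8,"ty":0.1,"tz":0,"rx":0,"ry":0,"rz":0,"hand":91}
    - {"tx":0.8,"ty":0.1,"tz":0,"rx":0,"ry":0,"rz":0,"hand":91}
    - {"tx":0.85,"ty":0.07,"tz":0,"rx":0,"ry":0,"rz":0,"hand":91}
    - {"tx":0,"ty":0,"tz":1,"rx":0,"ry":0,"rz":0,"hand":70}
    - {"tx":0,"ty":0,"tz":1,"rx":0,"ry":0,"rz":0,"hand":70}
    - {"tx":0,"ty":0,"tz":1,"rx":0,"ry":0,"rz":0,"hand":70}
    - {"tx":0,"ty":0,"tz":1,"rx":0,"ry":0,"rz":0,"hand":70}
    - {"tx":0,"ty":0,"tz":1,"rx":0,"ry":0,"rz":0,"hand":70}
    - {"tx":0,"ty":0,"tz":1,"rx":0,"ry":0,"rz":0,"hand":60}
    - {"tx":0,"ty":0,"tz":1,"rx":0,"ry":0,"rz":0,"hand":60}
  grip_force: 40

```text
clock: 4.47
tool_pos: [0.4139, -0.1111, 0.0628]
tcp_rot: [0.708, 0.706, -0.0, 0.0]
ft_force: [0.5, -0.2, 0.6]
width: 0.658
gripper_force: 0.0
```

>>> play_rows:
  rows:
    - {"tx":0,"ty":0,"tz":0.3,"rx":0,"ry":0,"rz":0,"hand":50}
    - {"tx":0,"ty":0,"tz":0,"rx":0,"ry":0,"rz":0,"hand":20}
    - {"tx":0,"ty":0,"tz":0,"rx":0,"ry":0,"rz":0,"hand":20}
    - {"tx":0,"ty":0,"tz":0,"rx":0,"ry":0,"rz":0,"hand":20}
    - {"tx":0,"ty":0,"tz":0,"rx":0,"ry":0,"rz":0,"hand":20}
    - {"tx":0,"ty":0,"tz":0,"rx":0,"ry":0,"rz":0,"hand":20}
    - {"tx":0,"ty":0,"tz":0,"rx":0,"ry":0,"rz":0,"hand":20}
    - {"tx":0,"ty":0,"tz":0,"rx":0,"ry":0,"rz":0,"hand":20}
    - {"tx":0,"ty":0,"tz":0,"rx":0,"ry":0,"rz":0,"hand":20}
    - {"tx":0,"ty":0,"tz":0,"rx":0,"ry":0,"rz":0,"hand":20}

```text
clock: 5.3
tool_pos: [0.4163, -0.1099, 0.059]
tcp_rot: [0.707, 0.707, 0.001, 0.002]
ft_force: [2.0, 0.1, 6.9]
width: 0.273
gripper_force: 40.0
```

>>> play_rows:
  rows:
    - {"tx":0,"ty":0,"tz":-1,"rx":0,"ry":0,"rz":0,"hand":20}
    - {"tx":0,"ty":0,"tz":-1,"rx":0,"ry":0,"rz":0,"hand":20}
    - {"tx":0,"ty":0,"tz":-1,"rx":0,"ry":0,"rz":0,"hand":20}
    - {"tx":0,"ty":0,"tz":-1,"rx":0,"ry":0,"rz":0,"hand":20}
    - {"tx":0,"ty":0,"tz":-1,"rx":0,"ry":0,"rz":0,"hand":20}
    - {"tx":0,"ty":0,"tz":-1,"rx":0,"ry":0,"rz":0,"hand":20}
    - {"tx":0,"ty":0,"tz":-1,"rx":0,"ry":0,"rz":0,"hand":20}
    - {"tx":0.3,"ty":0,"tz":-1,"rx":0,"ry":0,"rz":0,"hand":20}
    - {"tx":1,"ty":0,"tz":-1,"rx":0,"ry":0,"rz":0,"hand":20}
    - {"tx":1,"ty":0,"tz":-1,"rx":0,"ry":0,"rz":0,"hand":20}

```text
clock: 6.13
tool_pos: [0.4129, -0.0633, 0.2579]
tcp_rot: [0.708, 0.706, -0.001, -0.001]
ft_force: [0.7, 1.0, -4.5]
width: 0.27
gripper_force: 39.9
```

>>> play_rows:
  rows:
    - {"tx":1,"ty":0,"tz":0,"rx":0,"ry":0,"rz":0,"hand":20}
    - {"tx":1,"ty":0.3,"tz":0,"rx":0,"ry":0,"rz":0,"hand":20}
    - {"tx":1,"ty":0.4,"tz":0,"rx":0,"ry":0,"rz":0,"hand":20}
    - {"tx":1,"ty":0.4,"tz":0,"rx":0,"ry":0,"rz":0,"hand":20}
    - {"tx":1,"ty":0.4,"tz":0,"rx":0,"ry":0,"rz":0,"hand":20}
    - {"tx":1,"ty":0.4,"tz":0,"rx":0,"ry":0,"rz":0,"hand":20}
    - {"tx":1,"ty":0.4,"tz":0,"rx":0,"ry":0,"rz":0,"hand":20}
    - {"tx":1,"ty":0.2,"tz":0,"rx":0,"ry":0,"rz":0,"hand":20}
    - {"tx":1,"ty":0,"tz":0,"rx":0,"ry":0,"rz":0,"hand":20}
    - {"tx":1,"ty":0,"tz":0,"rx":0,"ry":0,"rz":0,"hand":20}

```text
clock: 6.97
tool_pos: [0.4634, 0.1368, 0.2567]
tcp_rot: [0.708, 0.707, -0.002, -0.001]
ft_force: [-0.4, 0.0, -3.0]
width: 0.274
gripper_force: 39.9
```

>>> play_rows:
  rows:
    - {"tx":1,"ty":0,"tz":0,"rx":0,"ry":0,"rz":0,"hand":20}
    - {"tx":0,"ty":0,"tz":0,"rx":0,"ry":0,"rz":0,"hand":20}
    - {"tx":0,"ty":0,"tz":0,"rx":0,"ry":0,"rz":0,"hand":20}
    - {"tx":0,"ty":0,"tz":0,"rx":0,"ry":0,"rz":0,"hand":20}
    - {"tx":0,"ty":0,"tz":0,"rx":0,"ry":0,"rz":0,"hand":20}
    - {"tx":0,"ty":0,"tz":0,"rx":0,"ry":0,"rz":0,"hand":20}
    - {"tx":0,"ty":0,"tz":0,"rx":0,"ry":0,"rz":0,"hand":20}
    - {"tx":0,"ty":0,"tz":0,"rx":0,"ry":0,"rz":0,"hand":20}
    - {"tx":0,"ty":0,"tz":0,"rx":0,"ry":0,"rz":0,"hand":20}
    - {"tx":0,"ty":0,"tz":0,"rx":0,"ry":0,"rz":0,"hand":20}

```text
clock: 7.8
tool_pos: [0.4649, 0.1562, 0.2579]
tcp_rot: [0.708, 0.707, -0.0, 0.0]
ft_force: [-0.2, -0.3, -3.3]
width: 0.271
gripper_force: 39.9
```

```bash
python3 - <<'E'
from h import *
for i in range(3):
    s=read_state(); print(s['clock'],s['tool_pos'],s['width'],Ro.from_quat(s['tcp_rot']).as_matrix().round(3)[:2].tolist())
    if i==0: c=get_calibration('wrist'); im,c=snap('wrist','w3')
    else: get_image('top')
np.save('cal_w3.npy',c,allow_pickle=True); print(-np.array(c['R']).T@c['t'])
E
```

```text
7.8 [0.46487342 0.15622457 0.25788138] 0.2709873171850036 [[0.001, 1.0, 0.0], [1.0, -0.001, -0.0]]
7.85 [0.46486084 0.15632184 0.25789178] 0.273405064584431 [[0.001, 1.0, 0.0], [1.0, -0.001, -0.0]]
7.9 [0.46482907 0.1563807  0.25786921] 0.2705654276711532 [[0.001, 1.0, -0.0], [1.0, -0.001, -0.0]]
[0.46445653 0.23409769 0.43725042]
```

View pics/w3.png

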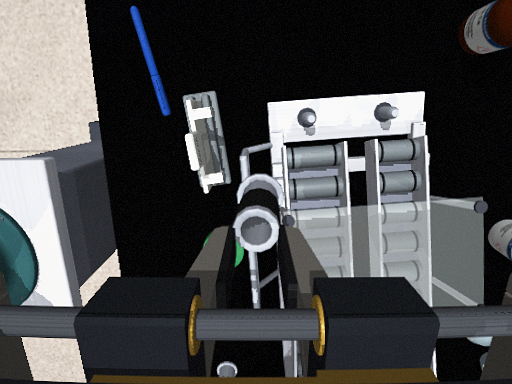

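```bash
python3 - <<'E'
from h import *
im=cv2.imread('pics/w3.png')
a=cv2.resize(im[85:145,260:430],None,fx=4.7,fy=4.7,interpolation=cv2.INTER_CUBIC)
b=cv2.resize(im[170:260,220:300],None,fx=3.3,fy=3.3,interpolation=cv2.INTER_CUBIC)
o=np.zeros((a.shape[0]+b.shape[0],a.shape[1],3),np.uint8);o[:a.shape[0]]=a;o[a.shape[0]:,:b.shape[1]]=b;cv2.imwrite('pics/crop2.png',o);print(o.shape,a.shape)
E
```

```text
(579, 799, 3) (282, 799, 3)
```

View pics/crop2.png

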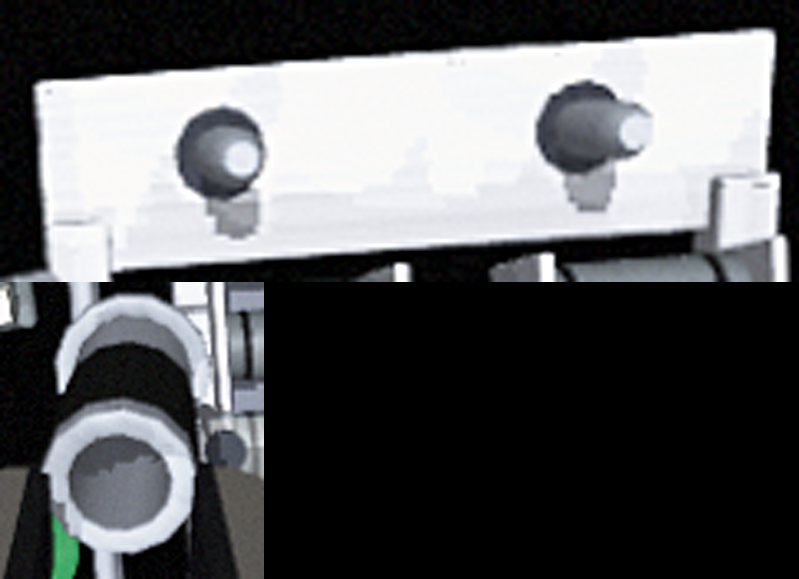

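```bash
python3 - <<'E'
from h import *
c=np.load('cal_w3.npy',allow_pickle=True).item()
print(onz(c,[(310.9,117.8),(394.7,112.5),(306.8,117),(383,111.6),(255.8,229)],[.048,.048,.011,.011,.274]).round(4))
E
```

```text
[[0.5321 0.2185 0.048 ]
 [0.6364 0.2254 0.048 ]
 [0.5329 0.2181 0.011 ]
 [0.6364 0.2256 0.011 ]
 [0.464  0.1654 0.274 ]]
```

```bash
python3 - <<'E'
from h import *
c=np.load('cal_w3.npy',allow_pickle=True).item()
print(onz(c,[(260,195),(260,197),(255.8,229)],[.204,.204,.274]).round(4))
R=Ro.from_quat(read_state()['tcp_rot']).as_matrix();T=read_state()['tool_pos']
print(proj(c,[T,T+R@[0.0035,0,-.016],T+R@[0,0.046,.019]]))
# flange outer far edge: predicted for upright post at offset d, and ring width in px
for d in(0,.0035,.009):
  P=T+[0,d,0]
  for z,r in((.016,.014),(-.054,.019),(-.059,.019)):
    ang=np.linspace(0,2*np.pi,60);q=proj(c,[P+[r*np.cos(a),r*np.sin(a),z] for a in ang]);print(d,z,q.min(0).round(1),q.max(0).round(1))
E
```

```text
[[0.4673 0.1651 0.204 ]
 [0.4673 0.1634 0.204 ]
 [0.464  0.1654 0.274 ]]
[[257.14658909 232.28436232]
 [257.21824972 237.74703068]
 [323.39483012 221.18396842]]
0 0.016 [233.2 220.8] [281.2 264.7]
0 -0.054 [233.3 182.3] [280.7 227.3]
0 -0.059 [233.7 180.8] [280.2 225. ]
0.0035 0.016 [233.1 215.1] [281.4 259.4]
0.0035 -0.054 [233.2 178. ] [280.7 223.3]
0.0035 -0.059 [233.6 176.5] [280.3 221.1]
0.009 0.016 [232.8 205.8] [281.6 251. ]
0.009 -0.054 [233.  171.1] [280.9 217. ]
0.009 -0.059 [233.5 169.8] [280.4 214.9]
```

>>> play_rows:
  rows:
    - {"tx":0.4,"ty":0.9,"tz":0,"rx":0,"ry":0,"rz":0,"hand":20}
    - {"tx":0.4,"ty":0.9,"tz":0,"rx":0,"ry":0,"rz":0,"hand":20}
    - {"tx":0.4,"ty":0.9,"tz":0,"rx":0,"ry":0,"rz":0,"hand":20}
    - {"tx":0.4,"ty":0.9,"tz":0,"rx":0,"ry":0,"rz":0,"hand":20}
    - {"tx":0.4,"ty":0.9,"tz":0,"rx":0,"ry":0,"rz":0,"hand":20}
    - {"tx":0.4,"ty":0.9,"tz":0,"rx":0,"ry":0,"rz":0,"hand":20}
    - {"tx":0.4,"ty":0.9,"tz":0,"rx":0,"ry":0,"rz":0,"hand":20}
    - {"tx":0.3,"ty":0.9,"tz":0,"rx":0,"ry":0,"rz":0,"hand":20}
    - {"tx":0,"ty":0.9,"tz":0,"rx":0,"ry":0,"rz":0,"hand":20}
    - {"tx":0,"ty":0.35,"tz":0,"rx":0,"ry":0,"rz":0,"hand":20}

```text
clock: 8.78
tool_pos: [0.636, 0.218, 0.2569]
tcp_rot: [0.708, 0.706, 0.0, -0.0]
ft_force: [-0.6, -1.0, -4.0]
width: 0.272
gripper_force: 39.9
```

>>> play_rows:
  rows:
    - {"tx":0,"ty":0,"tz":1,"rx":0,"ry":0,"rz":0,"hand":20}
    - {"tx":0,"ty":0,"tz":1,"rx":0,"ry":0,"rz":0,"hand":20}
    - {"tx":0,"ty":0,"tz":1,"rx":0,"ry":0,"rz":0,"hand":20}
    - {"tx":0,"ty":0,"tz":1,"rx":0,"ry":0,"rz":0,"hand":20}
    - {"tx":0,"ty":0,"tz":1,"rx":0,"ry":0,"rz":0,"hand":20}
    - {"tx":0,"ty":0,"tz":1,"rx":0,"ry":0,"rz":0,"hand":20}
    - {"tx":0,"ty":0,"tz":1,"rx":0,"ry":0,"rz":0,"hand":20}
    - {"tx":0,"ty":0,"tz":0,"rx":0,"ry":0,"rz":0,"hand":20}
    - {"tx":0,"ty":0,"tz":0,"rx":0,"ry":0,"rz":0,"hand":20}
    - {"tx":0,"ty":0,"tz":0,"rx":0,"ry":0,"rz":0,"hand":20}

```text
clock: 9.62
tool_pos: [0.6344, 0.2186, 0.1191]
tcp_rot: [0.708, 0.707, 0.001, 0.0]
ft_force: [0.2, 0.1, -3.8]
width: 0.273
gripper_force: 39.9
```

```bash
python3 - <<'E'
from h import *
s=read_state(); print(s['tool_pos'],s['ft_force'])
ims=[]
for n in('wrist','scene'):
    im,c=snap(n,n+'4'); np.save(f'cal_{n}4.npy',c,allow_pickle=True)
    if n=='scene': uv=proj(c,[.6364,.2254,.06])[0].astype(int); print(uv); im=im[uv[1]-60:uv[1]+60,uv[0]-60:uv[0]+60]; im=cv2.resize(im,(384,384),interpolation=cv2.INTER_CUBIC)
    ims.append(im[:,:,::-1])
cv2.imwrite('pics/c4.png',cv2.resize(np.hstack(ims),(800,343)))
E
```

```text
[0.63443954 0.21864155 0.11909609] [ 0.19255256  0.05757625 -3.84206607]
[215 161]
```

View pics/c4.png

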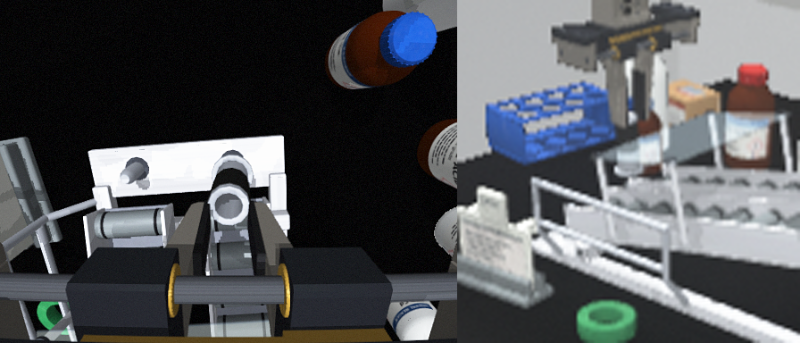

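>>> play_rows:
  rows:
    - {"tx":0,"ty":0,"tz":0.3,"rx":0,"ry":0,"rz":0,"hand":20}
    - {"tx":0,"ty":0,"tz":0.2,"rx":0,"ry":0,"rz":0,"hand":20}
    - {"tx":0,"ty":0,"tz":0.1,"rx":0,"ry":0,"rz":0,"hand":20}
    - {"tx":0,"ty":0,"tz":0.1,"rx":0,"ry":0,"rz":0,"hand":20}
    - {"tx":0,"ty":0,"tz":0.1,"rx":0,"ry":0,"rz":0,"hand":20}
    - {"tx":0,"ty":0,"tz":0.1,"rx":0,"ry":0,"rz":0,"hand":20}
    - {"tx":0,"ty":0,"tz":0.1,"rx":0,"ry":0,"rz":0,"hand":20}
    - {"tx":0,"ty":0,"tz":0,"rx":0,"ry":0,"rz":0,"hand":20}
    - {"tx":0,"ty":0,"tz":0,"rx":0,"ry":0,"rz":0,"hand":20}
    - {"tx":0,"ty":0,"tz":0,"rx":0,"ry":0,"rz":0,"hand":20}

```text
clock: 10.55
tool_pos: [0.634, 0.2184, 0.098]
tcp_rot: [0.707, 0.707, 0.0, 0.0]
ft_force: [0.4, -0.3, -3.6]
width: 0.271
gripper_force: 39.9
```

>>> play_rows:
  rows:
    - {"tx":0,"ty":0,"tz":0.2,"rx":0,"ry":0,"rz":0,"hand":20}
    - {"tx":0,"ty":0,"tz":0.2,"rx":0,"ry":0,"rz":0,"hand":20}
    - {"tx":0,"ty":0,"tz":0.2,"rx":0,"ry":0,"rz":0,"hand":20}
    - {"tx":0,"ty":0,"tz":0.2,"rx":0,"ry":0,"rz":0,"hand":20}
    - {"tx":0,"ty":0,"tz":0.2,"rx":0,"ry":0,"rz":0,"hand":20}
    - {"tx":0,"ty":0,"tz":0.2,"rx":0,"ry":0,"rz":0,"hand":20}
    - {"tx":0,"ty":0,"tz":0.2,"rx":0,"ry":0,"rz":0,"hand":20}
    - {"tx":0,"ty":0,"tz":0,"rx":0,"ry":0,"rz":0,"hand":20}
    - {"tx":0,"ty":0,"tz":0,"rx":0,"ry":0,"rz":0,"hand":20}
    - {"tx":0,"ty":0,"tz":0,"rx":0,"ry":0,"rz":0,"hand":20}

```text
clock: 11.38
tool_pos: [0.6344, 0.2181, 0.0697]
tcp_rot: [0.708, 0.707, 0.0, 0.0]
ft_force: [4.2, 1.2, -5.8]
width: 0.275
gripper_force: 40.0
```

>>> play_rows:
  rows:
    - {"tx":0,"ty":0,"tz":0.05,"rx":0,"ry":0,"rz":0,"hand":20}
    - {"tx":0,"ty":0,"tz":0.05,"rx":0,"ry":0,"rz":0,"hand":20}
    - {"tx":0,"ty":0,"tz":0.05,"rx":0,"ry":0,"rz":0,"hand":20}
    - {"tx":0,"ty":0,"tz":0.05,"rx":0,"ry":0,"rz":0,"hand":20}
    - {"tx":0,"ty":0,"tz":0,"rx":0,"ry":0,"rz":0,"hand":20}
    - {"tx":0,"ty":0,"tz":0,"rx":0,"ry":0,"rz":0,"hand":20}
    - {"tx":0,"ty":0,"tz":0,"rx":0,"ry":0,"rz":0,"hand":20}
    - {"tx":0,"ty":0,"tz":0,"rx":0,"ry":0,"rz":0,"hand":20}
    - {"tx":0,"ty":0,"tz":0,"rx":0,"ry":0,"rz":0,"hand":20}
    - {"tx":0,"ty":0,"tz":0,"rx":0,"ry":0,"rz":0,"hand":20}

```text
clock: 12.22
tool_pos: [0.6354, 0.2191, 0.069]
tcp_rot: [0.708, 0.707, 0.002, 0.001]
ft_force: [1.6, -1.0, 10.3]
width: 0.276
gripper_force: 40.0
```

>>> play_rows:
  rows:
    - {"tx":0,"ty":0,"tz":0.1,"rx":0,"ry":0,"rz":0,"hand":20}
    - {"tx":0,"ty":0,"tz":0,"rx":0,"ry":0,"rz":0,"hand":20}
    - {"tx":0,"ty":0,"tz":-0.15,"rx":0,"ry":0,"rz":0,"hand":60}
    - {"tx":0,"ty":0,"tz":0,"rx":0,"ry":0,"rz":0,"hand":60}
    - {"tx":0,"ty":0,"tz":0,"rx":0,"ry":0,"rz":0,"hand":60}
    - {"tx":0,"ty":0,"tz":-1,"rx":0,"ry":0,"rz":0,"hand":60}
    - {"tx":0,"ty":0,"tz":-1,"rx":0,"ry":0,"rz":0,"hand":60}
    - {"tx":0,"ty":0,"tz":-1,"rx":0,"ry":0,"rz":0,"hand":60}
    - {"tx":0,"ty":0,"tz":-1,"rx":0,"ry":0,"rz":0,"hand":60}
    - {"tx":0,"ty":0,"tz":-1,"rx":0,"ry":0,"rz":0,"hand":60}

```text
clock: 13.05
tool_pos: [0.6326, 0.2184, 0.1668]
tcp_rot: [0.707, 0.707, -0.001, -0.001]
ft_force: [1.0, -0.1, 0.1]
width: 0.652
gripper_force: 0.0
```

>>> play_rows:
  rows:
    - {"tx":0,"ty":0,"tz":-1,"rx":0,"ry":0,"rz":0,"hand":80}
    - {"tx":0,"ty":0,"tz":-1,"rx":0,"ry":0,"rz":0,"hand":80}
    - {"tx":0,"ty":0,"tz":-1,"rx":0,"ry":0,"rz":0,"hand":80}
    - {"tx":0,"ty":-0.9,"tz":-1,"rx":0,"ry":0,"rz":0,"hand":80}
    - {"tx":-1,"ty":-0.7,"tz":0,"rx":0,"ry":0,"rz":0,"hand":80}
    - {"tx":-1,"ty":-0.7,"tz":0,"rx":0,"ry":0,"rz":0,"hand":80}
    - {"tx":-1,"ty":-0.7,"tz":0,"rx":0,"ry":0,"rz":0,"hand":80}
    - {"tx":-1,"ty":-0.7,"tz":0,"rx":0,"ry":0,"rz":0,"hand":80}
    - {"tx":-1,"ty":-0.7,"tz":0,"rx":0,"ry":0,"rz":0,"hand":80}
    - {"tx":-1,"ty":-0.7,"tz":0,"rx":0,"ry":0,"rz":0,"hand":80}

```text
clock: 13.88
tool_pos: [0.5298, 0.0977, 0.2459]
tcp_rot: [0.707, 0.707, -0.001, -0.001]
ft_force: [-0.3, -0.2, 0.1]
width: 0.869
gripper_force: 0.0
```

>>> play_rows:
  rows:
    - {"tx":-1,"ty":-0.6,"tz":0,"rx":0,"ry":0,"rz":0,"hand":80}
    - {"tx":-1,"ty":-0.6,"tz":0,"rx":0,"ry":0,"rz":0,"hand":80}
    - {"tx":-1,"ty":-0.6,"tz":0,"rx":0,"ry":0,"rz":0,"hand":80}
    - {"tx":-1,"ty":-0.6,"tz":0,"rx":0,"ry":0,"rz":0,"hand":80}
    - {"tx":-1,"ty":-0.6,"tz":0,"rx":0,"ry":0,"rz":0,"hand":80}
    - {"tx":-1,"ty":-0.6,"tz":0,"rx":0,"ry":0,"rz":0,"hand":80}
    - {"tx":-1,"ty":-0.6,"tz":0,"rx":0,"ry":0,"rz":0,"hand":80}
    - {"tx":-1,"ty":-0.6,"tz":0,"rx":0,"ry":0,"rz":0,"hand":80}
    - {"tx":-1,"ty":-0.6,"tz":0,"rx":0,"ry":0,"rz":0,"hand":80}
    - {"tx":-1,"ty":-0.6,"tz":0,"rx":0,"ry":0,"rz":0,"hand":80}

```text
clock: 14.72
tool_pos: [0.41, -0.1017, 0.2462]
tcp_rot: [0.707, 0.707, -0.0, -0.001]
ft_force: [0.1, -1.1, 0.6]
width: 0.875
gripper_force: 0.0
```

>>> play_rows:
  rows:
    - {"tx":-1,"ty":-0.2,"tz":0,"rx":0,"ry":0,"rz":0,"hand":80}
    - {"tx":-1,"ty":0,"tz":0,"rx":0,"ry":0,"rz":0,"hand":80}
    - {"tx":-1,"ty":0,"tz":0,"rx":0,"ry":0,"rz":0,"hand":80}
    - {"tx":-1,"ty":0,"tz":0,"rx":0,"ry":0,"rz":0,"hand":80}
    - {"tx":-1,"ty":0,"tz":0,"rx":0,"ry":0,"rz":0,"hand":80}
    - {"tx":-1,"ty":0,"tz":0,"rx":0,"ry":0,"rz":0,"hand":80}
    - {"tx":0,"ty":0,"tz":0,"rx":0,"ry":0,"rz":0,"hand":80}
    - {"tx":0,"ty":0,"tz":0,"rx":0,"ry":0,"rz":0,"hand":80}
    - {"tx":0,"ty":0,"tz":0,"rx":0,"ry":0,"rz":0,"hand":80}
    - {"tx":0,"ty":0,"tz":0,"rx":0,"ry":0,"rz":0,"hand":80}

```text
clock: 15.55
tool_pos: [0.4073, -0.2201, 0.2467]
tcp_rot: [0.707, 0.707, -0.0, -0.0]
ft_force: [-0.4, 0.1, -0.2]
width: 0.871
gripper_force: 0.0
```

```bash
python3 - <<'E'
from h import *
s=read_state(); print(s['clock'],s['tool_pos'],s['ft_force'])
im,c=snap('wrist','w5'); np.save('cal_w5.npy',c,allow_pickle=True)
g=cv2.cvtColor(im,cv2.COLOR_RGB2GRAY)
p=proj(c,[.408,-.222,.075])[0]; print(p); x,y=p.astype(int)
r=cv2.resize(g[y-30:y+30,x-30:x+30],None,fx=4,fy=4,interpolation=cv2.INTER_CUBIC)
hc=cv2.HoughCircles(r,cv2.HOUGH_GRADIENT,1,10,param1=100,param2=15,minRadius=36,maxRadius=60)
if hc is not None:
    for h in hc[0,:5]: q=h[:2]/4+[x-30,y-30]; print(q,h[2]/4,onz(c,[q],.075))
b=(r>150).astype(np.uint8); n,l,st,ce=cv2.connectedComponentsWithStats(b); print(st[1:][st[1:,4]>150]/[4,4,4,4,16],[x-30,y-30])
T=s['tool_pos']; print(proj(c,[[.408,-.222,.075]]), 14*306/(c['R']@np.array([.408,-.222,.075])+c['t'])[2]/1000)
im,c=snap('top','t5');
E
```

```text
15.55 [ 0.40734143 -0.22005402  0.24665552] [-0.35006988  0.06960298 -0.23562112]
[257.43440651 175.44367166]
[259.875 177.625] 11.575 [[ 0.41087025 -0.22462288  0.075     ]]
[259.125 165.625] 12.9 [[ 0.40995052 -0.21031439  0.075     ]]
[259.375 171.125] 11.225 [[ 0.41026004 -0.21683441  0.075     ]]
[258.625 174.625] 14.575 [[ 0.40939363 -0.22101734  0.075     ]]
[257.875 167.875] 11.8 [[ 0.40850215 -0.21297458  0.075     ]]
[[ 19.      8.25   26.75   19.25  148.875]
 [ 21.5    21.25   23.25   22.75  250.125]] [np.int64(227), np.int64(145)]
[[257.43440651 175.44367166]] 11.919906819198234
```

>>> play_rows:
  rows:
    - {"tx":-0.1,"ty":0.15,"tz":1,"rx":0,"ry":0,"rz":0,"hand":70}
    - {"tx":0,"ty":0,"tz":1,"rx":0,"ry":0,"rz":0,"hand":70}
    - {"tx":0,"ty":0,"tz":1,"rx":0,"ry":0,"rz":0,"hand":70}
    - {"tx":0,"ty":0,"tz":1,"rx":0,"ry":0,"rz":0,"hand":70}
    - {"tx":0,"ty":0,"tz":1,"rx":0,"ry":0,"rz":0,"hand":70}
    - {"tx":0,"ty":0,"tz":1,"rx":0,"ry":0,"rz":0,"hand":70}
    - {"tx":0,"ty":0,"tz":1,"rx":0,"ry":0,"rz":0,"hand":60}
    - {"tx":0,"ty":0,"tz":1,"rx":0,"ry":0,"rz":0,"hand":60}
    - {"tx":0,"ty":0,"tz":1,"rx":0,"ry":0,"rz":0,"hand":60}
    - {"tx":0,"ty":0,"tz":0.4,"rx":0,"ry":0,"rz":0,"hand":50}

```text
clock: 16.48
tool_pos: [0.4092, -0.2223, 0.0569]
tcp_rot: [0.707, 0.707, -0.0, -0.002]
ft_force: [-0.2, 0.7, 0.3]
width: 0.595
gripper_force: 0.0
```

>>> play_rows:
  rows:
    - {"tx":0,"ty":0,"tz":0,"rx":0,"ry":0,"rz":0,"hand":40}
    - {"tx":0,"ty":0,"tz":0,"rx":0,"ry":0,"rz":0,"hand":20}
    - {"tx":0,"ty":0,"tz":0,"rx":0,"ry":0,"rz":0,"hand":20}
    - {"tx":0,"ty":0,"tz":0,"rx":0,"ry":0,"rz":0,"hand":20}
    - {"tx":0,"ty":0,"tz":0,"rx":0,"ry":0,"rz":0,"hand":20}
    - {"tx":0,"ty":0,"tz":0,"rx":0,"ry":0,"rz":0,"hand":20}
    - {"tx":0,"ty":0,"tz":0,"rx":0,"ry":0,"rz":0,"hand":20}
    - {"tx":0,"ty":0,"tz":0,"rx":0,"ry":0,"rz":0,"hand":20}
    - {"tx":0,"ty":0,"tz":0,"rx":0,"ry":0,"rz":0,"hand":20}
    - {"tx":0,"ty":0,"tz":0,"rx":0,"ry":0,"rz":0,"hand":20}

```text
clock: 17.32
tool_pos: [0.4112, -0.2239, 0.0599]
tcp_rot: [0.708, 0.707, 0.0, 0.001]
ft_force: [-0.5, 0.8, 7.2]
width: 0.274
gripper_force: 40.0
```

>>> play_rows:
  rows:
    - {"tx":0,"ty":0,"tz":-1,"rx":0,"ry":0,"rz":0,"hand":20}
    - {"tx":0,"ty":0,"tz":-1,"rx":0,"ry":0,"rz":0,"hand":20}
    - {"tx":0,"ty":0,"tz":-1,"rx":0,"ry":0,"rz":0,"hand":20}
    - {"tx":0,"ty":0,"tz":-1,"rx":0,"ry":0,"rz":0,"hand":20}
    - {"tx":0,"ty":0,"tz":-1,"rx":0,"ry":0,"rz":0,"hand":20}
    - {"tx":0,"ty":0,"tz":-1,"rx":0,"ry":0,"rz":0,"hand":20}
    - {"tx":0,"ty":0,"tz":-1,"rx":0,"ry":0,"rz":0,"hand":20}
    - {"tx":1,"ty":0,"tz":-1,"rx":0,"ry":0,"rz":0,"hand":20}
    - {"tx":1,"ty":0,"tz":-1,"rx":0,"ry":0,"rz":0,"hand":20}
    - {"tx":1,"ty":0,"tz":-1,"rx":0,"ry":0,"rz":0,"hand":20}

```text
clock: 18.15
tool_pos: [0.4095, -0.1625, 0.2592]
tcp_rot: [0.708, 0.706, -0.0, -0.001]
ft_force: [0.8, -0.3, -3.5]
width: 0.273
gripper_force: 40.0
```

>>> play_rows:
  rows:
    - {"tx":1,"ty":0,"tz":0,"rx":0,"ry":0,"rz":0,"hand":20}
    - {"tx":1,"ty":0,"tz":0,"rx":0,"ry":0,"rz":0,"hand":20}
    - {"tx":1,"ty":0,"tz":0,"rx":0,"ry":0,"rz":0,"hand":20}
    - {"tx":1,"ty":0,"tz":0,"rx":0,"ry":0,"rz":0,"hand":20}
    - {"tx":1,"ty":0,"tz":0,"rx":0,"ry":0,"rz":0,"hand":20}
    - {"tx":1,"ty":0,"tz":0,"rx":0,"ry":0,"rz":0,"hand":20}
    - {"tx":1,"ty":0,"tz":0,"rx":0,"ry":0,"rz":0,"hand":20}
    - {"tx":1,"ty":0,"tz":0,"rx":0,"ry":0,"rz":0,"hand":20}
    - {"tx":1,"ty":0,"tz":0,"rx":0,"ry":0,"rz":0,"hand":20}
    - {"tx":1,"ty":0,"tz":0,"rx":0,"ry":0,"rz":0,"hand":20}

```text
clock: 18.98
tool_pos: [0.4097, 0.0372, 0.2584]
tcp_rot: [0.708, 0.707, -0.001, -0.0]
ft_force: [0.6, -0.1, -4.0]
width: 0.271
gripper_force: 40.0
```

>>> play_rows:
  rows:
    - {"tx":1,"ty":0.5,"tz":0,"rx":0,"ry":0,"rz":0,"hand":20}
    - {"tx":1,"ty":0.5,"tz":0,"rx":0,"ry":0,"rz":0,"hand":20}
    - {"tx":1,"ty":0.5,"tz":0,"rx":0,"ry":0,"rz":0,"hand":20}
    - {"tx":1,"ty":0.5,"tz":0,"rx":0,"ry":0,"rz":0,"hand":20}
    - {"tx":1,"ty":0.5,"tz":0,"rx":0,"ry":0,"rz":0,"hand":20}
    - {"tx":1,"ty":0.5,"tz":0,"rx":0,"ry":0,"rz":0,"hand":20}
    - {"tx":0,"ty":0,"tz":0,"rx":0,"ry":0,"rz":0,"hand":20}
    - {"tx":0,"ty":0,"tz":0,"rx":0,"ry":0,"rz":0,"hand":20}
    - {"tx":0,"ty":0,"tz":0,"rx":0,"ry":0,"rz":0,"hand":20}
    - {"tx":0,"ty":0,"tz":0,"rx":0,"ry":0,"rz":0,"hand":20}

```text
clock: 19.82
tool_pos: [0.4703, 0.1552, 0.2585]
tcp_rot: [0.708, 0.706, -0.001, 0.0]
ft_force: [0.8, 0.2, -3.9]
width: 0.271
gripper_force: 40.0
```

```bash
python3 - <<'E'
from h import *
s=read_state(); print(s['clock'],s['tool_pos'],s['width'],s['ft_force']);T=s['tool_pos']
im,c=snap('wrist','w6'); np.save('cal_w6.npy',c,allow_pickle=True)
a=cv2.resize(im[:,:,::-1][80:260,180:420],None,fx=3.3,fy=3.3,interpolation=cv2.INTER_CUBIC); cv2.imwrite('pics/crop6.png',a); print(a.shape)
for d in(0,.004,.008):
  P=T+[0,d,0]
  for z,r in((.017,.014),(-.053,.019)):
    ang=np.linspace(0,2*np.pi,60);q=proj(c,[P+[r*np.cos(t),r*np.sin(t),z] for t in ang]);print(d,z,q.min(0).round(1),q.max(0).round(1))
E
```

```text
19.8167 [0.47030499 0.1551899  0.25847249] 0.2711746817018715 [ 0.81234945  0.20283183 -3.912002  ]
(594, 792, 3)
0 0.017 [233.1 221.8] [281.4 265.8]
0 -0.053 [233.3 182.8] [280.8 227.9]
0.004 0.017 [232.9 215.2] [281.5 259.8]
0.004 -0.053 [233.1 177.8] [280.9 223.3]
0.008 0.017 [232.8 208.4] [281.7 253.6]
0.008 -0.053 [233.  172.8] [281.  218.7]
```

View pics/crop6.png

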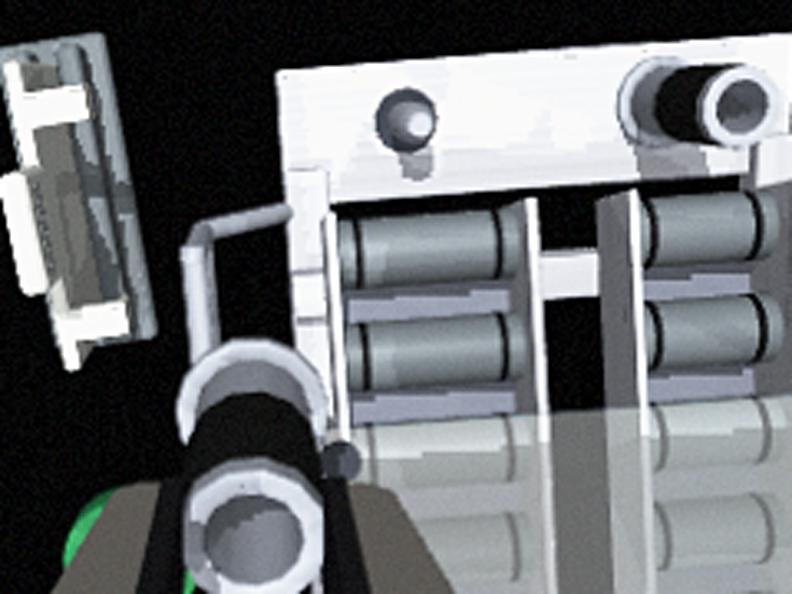

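>>> play_rows:
  rows:
    - {"tx":0.8,"ty":0.8,"tz":0,"rx":0,"ry":0,"rz":0,"hand":20}
    - {"tx":0.8,"ty":0.8,"tz":0,"rx":0,"ry":0,"rz":0,"hand":20}
    - {"tx":0.8,"ty":0.8,"tz":0,"rx":0,"ry":0,"rz":0,"hand":20}
    - {"tx":0.7,"ty":0.7,"tz":0,"rx":0,"ry":0,"rz":0,"hand":20}
    - {"tx":0,"ty":0,"tz":1,"rx":0,"ry":0,"rz":0,"hand":20}
    - {"tx":0,"ty":0,"tz":1,"rx":0,"ry":0,"rz":0,"hand":20}
    - {"tx":0,"ty":0,"tz":1,"rx":0,"ry":0,"rz":0,"hand":20}
    - {"tx":0,"ty":0,"tz":1,"rx":0,"ry":0,"rz":0,"hand":20}
    - {"tx":0,"ty":0,"tz":1,"rx":0,"ry":0,"rz":0,"hand":20}
    - {"tx":0,"ty":0,"tz":0.5,"rx":0,"ry":0,"rz":0,"hand":20}

```text
clock: 20.7
tool_pos: [0.532, 0.2162, 0.1465]
tcp_rot: [0.708, 0.706, -0.002, -0.0]
ft_force: [-0.4, -0.1, -4.1]
width: 0.27
gripper_force: 40.0
```

>>> play_rows:
  rows:
    - {"tx":0,"ty":0,"tz":0.5,"rx":0,"ry":0,"rz":0,"hand":20}
    - {"tx":0,"ty":0,"tz":0.5,"rx":0,"ry":0,"rz":0,"hand":20}
    - {"tx":0,"ty":0,"tz":0.5,"rx":0,"ry":0,"rz":0,"hand":20}
    - {"tx":0,"ty":0,"tz":0.2,"rx":0,"ry":0,"rz":0,"hand":20}
    - {"tx":0,"ty":0,"tz":0.2,"rx":0,"ry":0,"rz":0,"hand":20}
    - {"tx":0,"ty":0,"tz":0.2,"rx":0,"ry":0,"rz":0,"hand":20}
    - {"tx":0,"ty":0,"tz":0.2,"rx":0,"ry":0,"rz":0,"hand":20}
    - {"tx":0,"ty":0,"tz":0.2,"rx":0,"ry":0,"rz":0,"hand":20}
    - {"tx":0,"ty":0,"tz":0,"rx":0,"ry":0,"rz":0,"hand":20}
    - {"tx":0,"ty":0,"tz":0,"rx":0,"ry":0,"rz":0,"hand":20}

```text
clock: 21.53
tool_pos: [0.5329, 0.2184, 0.0988]
tcp_rot: [0.707, 0.707, -0.0, -0.0]
ft_force: [-0.3, -0.4, -4.1]
width: 0.276
gripper_force: 40.0
```

Engaged freely; go all the way down with a gentle press.

>>> play_rows:
  rows:
    - {"tx":0,"ty":0,"tz":0.2,"rx":0,"ry":0,"rz":0,"hand":20}
    - {"tx":0,"ty":0,"tz":0.2,"rx":0,"ry":0,"rz":0,"hand":20}
    - {"tx":0,"ty":0,"tz":0.2,"rx":0,"ry":0,"rz":0,"hand":20}
    - {"tx":0,"ty":0,"tz":0.2,"rx":0,"ry":0,"rz":0,"hand":20}
    - {"tx":0,"ty":0,"tz":0.2,"rx":0,"ry":0,"rz":0,"hand":20}
    - {"tx":0,"ty":0,"tz":0.2,"rx":0,"ry":0,"rz":0,"hand":20}
    - {"tx":0,"ty":0,"tz":0.2,"rx":0,"ry":0,"rz":0,"hand":20}
    - {"tx":0,"ty":0,"tz":0.1,"rx":0,"ry":0,"rz":0,"hand":20}
    - {"tx":0,"ty":0,"tz":0,"rx":0,"ry":0,"rz":0,"hand":20}
    - {"tx":0,"ty":0,"tz":0,"rx":0,"ry":0,"rz":0,"hand":20}

```text
clock: 22.37
tool_pos: [0.5332, 0.2189, 0.0701]
tcp_rot: [0.707, 0.707, 0.0, 0.0]
ft_force: [-2.4, -1.2, 5.8]
width: 0.276
gripper_force: 40.0
```

>>> play_rows:
  rows:
    - {"tx":0,"ty":0,"tz":0.05,"rx":0,"ry":0,"rz":0,"hand":20}
    - {"tx":0,"ty":0,"tz":0.05,"rx":0,"ry":0,"rz":0,"hand":20}
    - {"tx":0,"ty":0,"tz":0.05,"rx":0,"ry":0,"rz":0,"hand":20}
    - {"tx":0,"ty":0,"tz":0,"rx":0,"ry":0,"rz":0,"hand":20}
    - {"tx":0,"ty":0,"tz":0,"rx":0,"ry":0,"rz":0,"hand":20}
    - {"tx":0,"ty":0,"tz":0,"rx":0,"ry":0,"rz":0,"hand":20}
    - {"tx":0,"ty":0,"tz":0,"rx":0,"ry":0,"rz":0,"hand":20}
    - {"tx":0,"ty":0,"tz":0,"rx":0,"ry":0,"rz":0,"hand":20}
    - {"tx":0,"ty":0,"tz":0,"rx":0,"ry":0,"rz":0,"hand":20}
    - {"tx":0,"ty":0,"tz":0,"rx":0,"ry":0,"rz":0,"hand":20}

```text
clock: 23.2
tool_pos: [0.5339, 0.2196, 0.0699]
tcp_rot: [0.707, 0.707, 0.001, 0.001]
ft_force: [-6.6, -3.0, 25.5]
width: 0.274
gripper_force: 40.2
```

>>> play_rows:
  rows:
    - {"tx":0,"ty":0,"tz":-0.2,"rx":0,"ry":0,"rz":0,"hand":60}
    - {"tx":0,"ty":0,"tz":0,"rx":0,"ry":0,"rz":0,"hand":60}
    - {"tx":0,"ty":0,"tz":0,"rx":0,"ry":0,"rz":0,"hand":60}
    - {"tx":0,"ty":0,"tz":-1,"rx":0,"ry":0,"rz":0,"hand":60}
    - {"tx":0,"ty":0,"tz":-1,"rx":0,"ry":0,"rz":0,"hand":60}
    - {"tx":0,"ty":0,"tz":-1,"rx":0,"ry":0,"rz":0,"hand":60}
    - {"tx":0,"ty":0,"tz":-1,"rx":0,"ry":0,"rz":0,"hand":60}
    - {"tx":0,"ty":0,"tz":-1,"rx":0,"ry":0,"rz":0,"hand":60}
    - {"tx":0,"ty":0,"tz":-1,"rx":0,"ry":0,"rz":0,"hand":80}
    - {"tx":0,"ty":0,"tz":-1,"rx":0,"ry":0,"rz":0,"hand":80}

```text
clock: 24.03
tool_pos: [0.5329, 0.2183, 0.2103]
tcp_rot: [0.708, 0.707, -0.0, -0.0]
ft_force: [0.1, -1.2, 0.1]
width: 0.776
gripper_force: 0.0
```

>>> play_rows:
  rows:
    - {"tx":0,"ty":0,"tz":-1,"rx":0,"ry":0,"rz":0,"hand":80}
    - {"tx":-1,"ty":0,"tz":-1,"rx":0,"ry":0,"rz":0,"hand":80}
    - {"tx":-1,"ty":0,"tz":0,"rx":0,"ry":0,"rz":0,"hand":80}
    - {"tx":-1,"ty":0,"tz":0,"rx":0,"ry":0,"rz":0,"hand":80}
    - {"tx":-1,"ty":0,"tz":0,"rx":0,"ry":0,"rz":0,"hand":80}
    - {"tx":-1,"ty":0,"tz":0,"rx":0,"ry":0,"rz":0,"hand":80}
    - {"tx":-1,"ty":0,"tz":0,"rx":0,"ry":0,"rz":0,"hand":80}
    - {"tx":-1,"ty":0,"tz":0,"rx":0,"ry":0,"rz":0,"hand":80}
    - {"tx":-1,"ty":0,"tz":0,"rx":0,"ry":0,"rz":0,"hand":80}
    - {"tx":-1,"ty":0,"tz":0,"rx":0,"ry":0,"rz":0,"hand":80}

```text
clock: 24.87
tool_pos: [0.5326, 0.0373, 0.2495]
tcp_rot: [0.708, 0.707, -0.0, -0.0]
ft_force: [0.8, -0.6, 0.7]
width: 0.871
gripper_force: 0.0
```

>>> play_rows:
  rows:
    - {"tx":-1,"ty":0,"tz":0,"rx":0,"ry":0,"rz":0,"hand":90}
    - {"tx":-1,"ty":0,"tz":0,"rx":0,"ry":0,"rz":0,"hand":90}
    - {"tx":-1,"ty":0,"tz":0,"rx":0,"ry":0,"rz":0,"hand":90}
    - {"tx":-1,"ty":0,"tz":0,"rx":0,"ry":0,"rz":0,"hand":90}
    - {"tx":-1,"ty":0,"tz":0,"rx":0,"ry":0,"rz":0,"hand":90}
    - {"tx":-1,"ty":0,"tz":0,"rx":0,"ry":0,"rz":0,"hand":90}
    - {"tx":-1,"ty":0,"tz":0,"rx":0,"ry":0,"rz":0,"hand":90}
    - {"tx":-1,"ty":0,"tz":0,"rx":0,"ry":0,"rz":0,"hand":90}
    - {"tx":-1,"ty":0,"tz":0,"rx":0,"ry":0,"rz":0,"hand":90}
    - {"tx":-1,"ty":0,"tz":0,"rx":0,"ry":0,"rz":0,"hand":90}

```text
clock: 25.7
tool_pos: [0.5324, -0.1627, 0.2494]
tcp_rot: [0.708, 0.707, -0.0, -0.0]
ft_force: [-0.2, -0.1, -0.5]
width: 0.983
gripper_force: 0.0
```

>>> play_rows:
  rows:
    - {"tx":-1,"ty":-0.2,"tz":0,"rx":0,"ry":0,"rz":0,"hand":90}
    - {"tx":-1,"ty":-0.2,"tz":0,"rx":0,"ry":0,"rz":0,"hand":90}
    - {"tx":-1,"ty":-0.2,"tz":0,"rx":0,"ry":0,"rz":0,"hand":90}
    - {"tx":-1,"ty":-0.2,"tz":0,"rx":0,"ry":0,"rz":0,"hand":90}
    - {"tx":-1,"ty":-0.2,"tz":0,"rx":0,"ry":0,"rz":0,"hand":90}
    - {"tx":-1,"ty":-0.2,"tz":0,"rx":0,"ry":0,"rz":0,"hand":90}
    - {"tx":-1,"ty":-0.2,"tz":0,"rx":0,"ry":0,"rz":0,"hand":90}
    - {"tx":-1,"ty":-0.2,"tz":0,"rx":0,"ry":0,"rz":0,"hand":90}
    - {"tx":-1,"ty":-0.1,"tz":0,"rx":0,"ry":0,"rz":0,"hand":90}
    - {"tx":-1,"ty":0,"tz":0,"rx":0,"ry":0,"rz":0,"hand":90}

```text
clock: 26.53
tool_pos: [0.4977, -0.3629, 0.2493]
tcp_rot: [0.708, 0.707, -0.0, -0.0]
ft_force: [-0.4, -0.7, 0.1]
width: 0.978
gripper_force: 0.0
```

>>> play_rows:
  rows:
    - {"tx":-1,"ty":0,"tz":0,"rx":0,"ry":0,"rz":0,"hand":90}
    - {"tx":-1,"ty":0,"tz":0,"rx":0,"ry":0,"rz":0,"hand":90}
    - {"tx":0,"ty":0,"tz":0,"rx":0,"ry":0,"rz":0,"hand":90}
    - {"tx":0,"ty":0,"tz":0,"rx":0,"ry":0,"rz":0,"hand":90}
    - {"tx":0,"ty":0,"tz":0,"rx":0,"ry":0,"rz":0,"hand":90}
    - {"tx":0,"ty":0,"tz":0,"rx":0,"ry":0,"rz":0,"hand":90}
    - {"tx":0,"ty":0,"tz":0,"rx":0,"ry":0,"rz":0,"hand":90}
    - {"tx":0,"ty":0,"tz":0,"rx":0,"ry":0,"rz":0,"hand":90}
    - {"tx":0,"ty":0,"tz":0,"rx":0,"ry":0,"rz":0,"hand":90}
    - {"tx":0,"ty":0,"tz":0,"rx":0,"ry":0,"rz":0,"hand":90}

```text
clock: 27.37
tool_pos: [0.4983, -0.4013, 0.25]
tcp_rot: [0.707, 0.707, -0.0, 0.0]
ft_force: [-0.2, -1.0, -0.2]
width: 0.977
gripper_force: 0.0
```

```bash
cat > cart.py <<'E'
from h import *
def boxes(n):
    im,c=snap(n,n+'_b%d'%int(read_state()['clock']*10)); hsv=cv2.cvtColor(im,cv2.COLOR_RGB2HSV)
    m={'brown':cv2.inRange(hsv,(8,70,90),(22,220,255)),'white':cv2.inRange(hsv,(0,0,185),(180,60,255))}
    for k,b in m.items():
        b=cv2.morphologyEx(b,cv2.MORPH_CLOSE,np.ones((9,9)))
        for q in cv2.findContours(b,cv2.RETR_EXTERNAL,cv2.CHAIN_APPROX_NONE)[0]:
            if cv2.contourArea(q)<500:continue
            W=onz(c,q.reshape(-1,2),.055 if k=='brown' else .052)[:,:2]
            r=cv2.minAreaRect((W*1000).astype(np.float32)); print(n,k,np.round(r[0],1),np.round(r[1],1),round(r[2],1),q.reshape(-1,2).min(0),q.reshape(-1,2).max(0))
E
python3 - <<'E'
from cart import *
s=read_state(); print(s['clock'],s['tool_pos'],s['joints'].round(2))
boxes('wrist');boxes('top')
E
```

```text
27.3667 [ 0.49834124 -0.40130609  0.25003642] [ 1.15  0.53 -0.76  1.54  0.38  1.22  0.33]
wrist brown [ 685.1 -738. ] [458.9  34.6] 0.2 [230 366] [511 383]
wrist brown [ 773.7 -634.8] [ 40.3 114.2] 17.0 [424 294] [455 352]
wrist brown [ 427.2 -368.6] [90.7 67.6] 80.5 [168 102] [231 182]
wrist white [ 597. -548.] [113.4  86.1] 89.4 [295 235] [354 307]
wrist white [ 447.2 -507.1] [43.2 48.4] 36.6 [205 227] [236 262]
wrist white [ 810.9 -466.9] [ 35.4 109.3] 15.7 [473 181] [500 252]
wrist white [ 426.9 -358.7] [45.6 33.1] 80.9 [183 114] [213 155]
wrist white [ 585.9 -388.3] [149.5  53.3] 80.8 [296  94] [362 217]
wrist white [ 235.6 -404.8] [338.7 143.5] 77.0 [ 0 19] [ 98 290]
top brown [ 422.1 -365.8] [100.5  70.9] 80.2 [320 220] [350 243]
top brown [931.6 416.4] [111.5  82.7] 81.5 [103  77] [133 101]
top white [  77.2 -303.5] [ 342.  1350.4] 0.3 [119 281] [511 383]
top white [ 582.8 -386.7] [154.   56.7] 80.5 [318 175] [361 196]
top white [552.8  21.6] [329.2 482.4] 6.2 [160 143] [292 246]
top white [ 984.8 -399.4] [153.7  55.2] 85.6 [321  68] [363  85]
top white [1259.8 -306.7] [  52.6 1483.1] 0.9 [118   0] [511  13]
```

>>> play_rows:
  rows:
    - {"tx":0.4,"ty":-0.9,"tz":0,"rx":0,"ry":0,"rz":0,"hand":91}
    - {"tx":0.4,"ty":-0.9,"tz":0,"rx":0,"ry":0,"rz":0,"hand":91}
    - {"tx":0.4,"ty":-0.9,"tz":0,"rx":0,"ry":0,"rz":0,"hand":91}
    - {"tx":0.47,"ty":-0.9,"tz":0,"rx":0,"ry":0,"rz":0,"hand":91}
    - {"tx":0,"ty":0,"tz":1,"rx":0,"ry":0,"rz":1,"hand":91}
    - {"tx":0,"ty":0,"tz":1,"rx":0,"ry":0,"rz":1,"hand":91}
    - {"tx":0,"ty":0,"tz":1,"rx":0,"ry":0,"rz":0.07,"hand":91}
    - {"tx":0,"ty":0,"tz":1,"rx":0,"ry":0,"rz":0,"hand":91}
    - {"tx":0,"ty":0,"tz":1,"rx":0,"ry":0,"rz":0,"hand":91}
    - {"tx":0,"ty":0,"tz":1,"rx":0,"ry":0,"rz":0,"hand":91}
  grip_force: 15

```text
clock: 28.3
tool_pos: [0.4263, -0.3682, 0.1291]
tcp_rot: [0.764, 0.646, -0.0, 0.0]
ft_force: [0.3, -0.5, 1.0]
width: 0.988
gripper_force: 0.0
```

>>> play_rows:
  rows:
    - {"tx":0,"ty":0,"tz":1,"rx":0,"ry":0,"rz":0,"hand":91}
    - {"tx":0,"ty":0,"tz":1,"rx":0,"ry":0,"rz":0,"hand":91}
    - {"tx":0,"ty":0,"tz":1,"rx":0,"ry":0,"rz":0,"hand":91}
    - {"tx":0,"ty":0,"tz":1,"rx":0,"ry":0,"rz":0,"hand":91}
    - {"tx":0,"ty":0,"tz":0.15,"rx":0,"ry":0,"rz":0,"hand":91}
    - {"tx":0,"ty":0,"tz":0,"rx":0,"ry":0,"rz":0,"hand":58}
    - {"tx":0,"ty":0,"tz":0,"rx":0,"ry":0,"rz":0,"hand":58}
    - {"tx":0,"ty":0,"tz":0,"rx":0,"ry":0,"rz":0,"hand":58}
    - {"tx":0,"ty":0,"tz":0,"rx":0,"ry":0,"rz":0,"hand":58}
    - {"tx":0,"ty":0,"tz":0,"rx":0,"ry":0,"rz":0,"hand":58}

```text
clock: 29.13
tool_pos: [0.4267, -0.3687, 0.0479]
tcp_rot: [0.764, 0.646, -0.0, 0.001]
ft_force: [0.7, -0.7, -0.3]
width: 0.651
gripper_force: 0.0
```

>>> play_rows:
  rows:
    - {"tx":0,"ty":0,"tz":0,"rx":0,"ry":0,"rz":0,"hand":45}
    - {"tx":0,"ty":0,"tz":0,"rx":0,"ry":0,"rz":0,"hand":45}
    - {"tx":0,"ty":0,"tz":0,"rx":0,"ry":0,"rz":0,"hand":45}
    - {"tx":0,"ty":0,"tz":0,"rx":0,"ry":0,"rz":0,"hand":45}
    - {"tx":0,"ty":0,"tz":0,"rx":0,"ry":0,"rz":0,"hand":45}
    - {"tx":0,"ty":0,"tz":0,"rx":0,"ry":0,"rz":0,"hand":45}
    - {"tx":0,"ty":0,"tz":0,"rx":0,"ry":0,"rz":0,"hand":45}
    - {"tx":0,"ty":0,"tz":0,"rx":0,"ry":0,"rz":0,"hand":45}
    - {"tx":0,"ty":0,"tz":0,"rx":0,"ry":0,"rz":0,"hand":45}
    - {"tx":0,"ty":0,"tz":0,"rx":0,"ry":0,"rz":0,"hand":45}

```text
clock: 29.97
tool_pos: [0.4263, -0.3681, 0.0468]
tcp_rot: [0.764, 0.646, -0.0, -0.0]
ft_force: [-0.4, -0.2, 0.2]
width: 0.49
gripper_force: 0.0
```

```bash
python3 - <<'E'
from cart import *
s=read_state(); print(s['width'],s['gripper_force'])
im,_=snap('wrist','w7'); im2,c=snap('top','t7'); boxes('top')
a=cv2.resize(im2[180:260,280:400],(512,342),interpolation=cv2.INTER_CUBIC)
cv2.imwrite('pics/c7.png',cv2.resize(np.vstack([im[:,:,::-1],a[:,:,::-1]])[:,:,:],(422,600)))
E
```

```text
0.48965205774751563 0.0
top brown [930.4 416.4] [110.   83.1] 83.0 [103  77] [133 101]
top white [  77.2 -303.5] [ 342.  1350.2] 0.3 [119 281] [511 383]
top white [ 598.6 -471.6] [328.5 105.7] 89.4 [318 167] [410 197]
top white [557.4  22.5] [325.5 490. ] 7.8 [160 143] [292 246]
top white [ 984.8 -399.4] [153.7  55.2] 85.6 [321  68] [363  85]
top white [1259.8 -306.7] [  52.6 1483.1] 0.9 [118   0] [511  13]
```

View pics/c7.png

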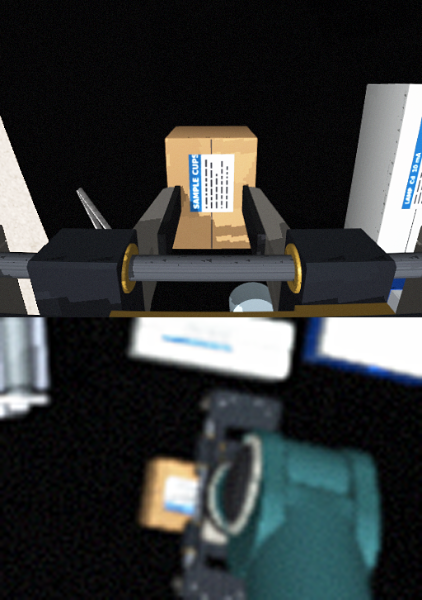

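```bash
python3 - <<'E'
from h import *
c=get_calibration('wrist'); k=512/422
p=np.array([(167,139),(256,139),(250,247),(174,247),(167,127),(255,127)])*k
print(onz(c,p,[.055,.055,.055,.055,0,0]).round(3)); s=read_state();T=s['tool_pos'];R=Ro.from_quat(s['tcp_rot']).as_matrix()
print((R.T@(onz(c,p,[.055,.055,.055,.055,0,0])-T).T).T.round(3))
E
```

```text
[[ 0.403 -0.321  0.055]
 [ 0.463 -0.331  0.055]
 [ 0.449 -0.416  0.055]
 [ 0.39  -0.406  0.055]
 [ 0.394 -0.319  0.   ]
 [ 0.472 -0.333  0.   ]]
[[ 0.043 -0.031 -0.008]
 [ 0.043  0.03  -0.008]
 [-0.044  0.03  -0.008]
 [-0.044 -0.03  -0.008]
 [ 0.043 -0.04   0.047]
 [ 0.042  0.039  0.047]]
```

```bash
python3 - <<'E'
from h import *
c=get_calibration('wrist'); k=422/512; s=read_state();T=s['tool_pos'];R=Ro.from_quat(s['tcp_rot']).as_matrix()
for x in(-.01,.01):
  for y in (.0225,.0325):
    print(x,y,(proj(c,[T+R@[x,y,z] for z in (.019,-.008,-.03)])*k).round(0).tolist())
print(s['width'],s['joints'].round(2))
E
```

```text
-0.01 0.0225 [[238.0, 193.0], [242.0, 208.0], [246.0, 223.0]]
-0.01 0.0325 [[250.0, 193.0], [255.0, 208.0], [261.0, 223.0]]
0.01 0.0225 [[239.0, 171.0], [243.0, 183.0], [247.0, 196.0]]
0.01 0.0325 [[251.0, 171.0], [257.0, 183.0], [262.0, 196.0]]
0.491462468835659 [ 1.13  0.63 -0.62  1.89  0.51  0.78  0.06]
```

>>> play_rows:
  rows:
    - {"tx":0,"ty":0,"tz":0,"rx":0,"ry":0,"rz":0,"hand":35}
    - {"tx":0,"ty":0,"tz":0,"rx":0,"ry":0,"rz":0,"hand":35}
    - {"tx":0,"ty":0,"tz":0,"rx":0,"ry":0,"rz":0,"hand":35}
    - {"tx":0,"ty":0,"tz":0,"rx":0,"ry":0,"rz":0,"hand":35}
    - {"tx":0,"ty":0,"tz":0,"rx":0,"ry":0,"rz":0,"hand":35}
    - {"tx":0,"ty":0,"tz":0,"rx":0,"ry":0,"rz":0,"hand":35}
    - {"tx":0,"ty":0,"tz":0,"rx":0,"ry":0,"rz":0,"hand":35}
    - {"tx":0,"ty":0,"tz":0,"rx":0,"ry":0,"rz":0,"hand":35}
    - {"tx":0,"ty":0,"tz":0,"rx":0,"ry":0,"rz":0,"hand":35}
    - {"tx":0,"ty":0,"tz":0,"rx":0,"ry":0,"rz":0,"hand":35}
  grip_force: 15

```text
clock: 30.95
tool_pos: [0.4263, -0.3681, 0.0469]
tcp_rot: [0.764, 0.646, -0.0, -0.0]
ft_force: [-1.3, -0.6, -0.7]
width: 0.378
gripper_force: 0.0
```

```bash
python3 - <<'E'
from h import *
a=cv2.imread('pics/w7.png').astype(int); im,c=snap('wrist','w8'); b=cv2.imread('pics/w8.png').astype(int)
d=np.abs(a-b).max(2); ys,xs=np.where(d>60); print(len(ys), xs.min() if len(xs) else 0, xs.max() if len(xs) else 0, np.percentile(ys,[5,50,95]) if len(ys) else 0)
s=read_state(); print(s['width'],s['gripper_force'],s['moment'])
# inner edges of fingers: dark pixels along row 225..280
g=cv2.imread('pics/w8.png',0); g7=cv2.imread('pics/w7.png',0)
for r in(235,250,262): print(r,g[r,200:320:4].tolist(),'\n   ',g7[r,200:320:4].tolist())
E
```

```text
8886 10 499 [233. 301. 374.]
0.3754581236523606 0.0 [-0.06811319 -0.05846975  0.04624395]
235 [11, 101, 102, 100, 98, 19, 21, 113, 52, 243, 128, 191, 253, 255, 56, 255, 239, 253, 255, 255, 254, 191, 13, 18, 79, 101, 101, 99, 26, 3] 
    [101, 96, 59, 18, 18, 103, 103, 199, 111, 253, 124, 189, 253, 255, 58, 255, 239, 255, 254, 255, 254, 193, 197, 202, 17, 26, 38, 98, 101, 99]
250 [100, 101, 104, 96, 21, 25, 18, 111, 67, 184, 178, 132, 255, 254, 50, 255, 243, 177, 255, 243, 254, 178, 16, 26, 23, 71, 100, 100, 99, 101] 
    [97, 12, 23, 12, 11, 96, 128, 132, 68, 252, 245, 167, 255, 253, 48, 255, 243, 192, 255, 243, 254, 195, 194, 188, 23, 17, 19, 20, 98, 98]
262 [101, 101, 97, 22, 29, 12, 8, 141, 132, 133, 134, 139, 141, 138, 95, 175, 151, 205, 201, 204, 206, 205, 21, 22, 20, 22, 75, 95, 99, 99] 
    [25, 24, 18, 14, 16, 137, 139, 136, 129, 129, 132, 143, 140, 138, 124, 206, 205, 204, 203, 206, 203, 203, 203, 203, 4, 10, 22, 25, 23, 103]
```

>>> play_rows:
  rows:
    - {"tx":0,"ty":0,"tz":0,"rx":0,"ry":0,"rz":0,"hand":91}
    - {"tx":0,"ty":0,"tz":0,"rx":0,"ry":0,"rz":0,"hand":91}
    - {"tx":0,"ty":0,"tz":0,"rx":0,"ry":0,"rz":0,"hand":91}
    - {"tx":0,"ty":0,"tz":0,"rx":0,"ry":0,"rz":0,"hand":91}
    - {"tx":0,"ty":0,"tz":0,"rx":0,"ry":0,"rz":0,"hand":91}
    - {"tx":0,"ty":0,"tz":0.4,"rx":0,"ry":0,"rz":0,"hand":91}
    - {"tx":0,"ty":0,"tz":0.4,"rx":0,"ry":0,"rz":0,"hand":91}
    - {"tx":0,"ty":0,"tz":0.1,"rx":0,"ry":0,"rz":0,"hand":91}
    - {"tx":0,"ty":0,"tz":0,"rx":0,"ry":0,"rz":0,"hand":91}
    - {"tx":0,"ty":0,"tz":0,"rx":0,"ry":0,"rz":0,"hand":91}
  grip_force: 10

```text
clock: 31.83
tool_pos: [0.4261, -0.3678, 0.0284]
tcp_rot: [0.763, 0.646, 0.0, -0.0]
ft_force: [-0.3, -0.5, 0.6]
width: 0.986
gripper_force: 0.0
```

>>> play_rows:
  rows:
    - {"tx":0,"ty":0,"tz":0,"rx":0,"ry":0,"rz":0,"hand":45}
    - {"tx":0,"ty":0,"tz":0,"rx":0,"ry":0,"rz":0,"hand":45}
    - {"tx":0,"ty":0,"tz":0,"rx":0,"ry":0,"rz":0,"hand":45}
    - {"tx":0,"ty":0,"tz":0,"rx":0,"ry":0,"rz":0,"hand":45}
    - {"tx":0,"ty":0,"tz":0,"rx":0,"ry":0,"rz":0,"hand":45}
    - {"tx":0,"ty":0,"tz":0,"rx":0,"ry":0,"rz":0,"hand":45}
    - {"tx":0,"ty":0,"tz":0,"rx":0,"ry":0,"rz":0,"hand":45}
    - {"tx":0,"ty":0,"tz":0,"rx":0,"ry":0,"rz":0,"hand":45}
    - {"tx":0,"ty":0,"tz":0,"rx":0,"ry":0,"rz":0,"hand":45}
    - {"tx":0,"ty":0,"tz":0,"rx":0,"ry":0,"rz":0,"hand":45}

```text
clock: 32.67
tool_pos: [0.4264, -0.3682, 0.0291]
tcp_rot: [0.764, 0.646, -0.0, 0.0]
ft_force: [-0.6, 0.8, 3.7]
width: 0.708
gripper_force: 10.0
```

```bash
python3 - <<'E'
from h import *
s=read_state(); print(s['width'],s['gripper_force'],s['tool_pos'])
im,_=snap('wrist','w9'); cv2.imwrite('pics/c9.png',np.hstack([cv2.imread('pics/w8.png')[140:340,130:380],im[140:340,130:380,::-1]]).repeat(1,0))
E
```

```text
0.7080607272765342 9.994829893112183 [ 0.4263596  -0.36824339  0.02907969]
```

View pics/c9.png

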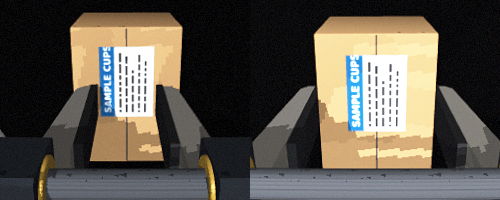

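>>> play_rows:
  rows:
    - {"tx":0,"ty":0,"tz":-0.5,"rx":0,"ry":0,"rz":0,"hand":45}
    - {"tx":0,"ty":0,"tz":-1,"rx":0,"ry":0,"rz":0,"hand":45}
    - {"tx":0,"ty":0,"tz":-1,"rx":0,"ry":0,"rz":0,"hand":45}
    - {"tx":0,"ty":0,"tz":-1,"rx":0,"ry":0,"rz":0,"hand":45}
    - {"tx":0,"ty":0,"tz":-1,"rx":0,"ry":0,"rz":0,"hand":45}
    - {"tx":0,"ty":0,"tz":-1,"rx":0,"ry":0,"rz":0,"hand":45}
    - {"tx":0,"ty":0,"tz":-1,"rx":0,"ry":0,"rz":0,"hand":45}
    - {"tx":0,"ty":0,"tz":-1,"rx":0,"ry":0,"rz":-1,"hand":45}
    - {"tx":0,"ty":0,"tz":-1,"rx":0,"ry":0,"rz":-1,"hand":45}
    - {"tx":0,"ty":0,"tz":-1,"rx":0,"ry":0,"rz":-0.9,"hand":45}
  grip_force: 15

```text
clock: 33.55
tool_pos: [0.4259, -0.3676, 0.2201]
tcp_rot: [0.682, 0.731, -0.0, -0.0]
ft_force: [-1.0, -0.2, -0.9]
width: 0.71
gripper_force: 15.0
```

>>> play_rows:
  rows:
    - {"tx":1,"ty":0.5,"tz":-1,"rx":0,"ry":0,"rz":0,"hand":45}
    - {"tx":1,"ty":0.5,"tz":-0.5,"rx":0,"ry":0,"rz":0,"hand":45}
    - {"tx":1,"ty":0.5,"tz":0,"rx":0,"ry":0,"rz":0,"hand":45}
    - {"tx":1,"ty":0.5,"tz":0,"rx":0,"ry":0,"rz":0,"hand":45}
    - {"tx":1,"ty":0.6,"tz":0,"rx":0,"ry":0,"rz":0,"hand":45}
    - {"tx":1,"ty":0.6,"tz":0,"rx":0,"ry":0,"rz":0,"hand":45}
    - {"tx":1,"ty":0.6,"tz":0,"rx":0,"ry":0,"rz":0,"hand":45}
    - {"tx":1,"ty":0.6,"tz":0,"rx":0,"ry":0,"rz":0,"hand":45}
    - {"tx":1,"ty":0.6,"tz":0,"rx":0,"ry":0,"rz":0,"hand":45}
    - {"tx":1,"ty":0.6,"tz":0,"rx":0,"ry":0,"rz":0,"hand":45}

```text
clock: 34.38
tool_pos: [0.5249, -0.16, 0.2491]
tcp_rot: [0.684, 0.73, -0.0, -0.0]
ft_force: [-0.2, 0.2, -2.0]
width: 0.705
gripper_force: 15.0
```

>>> play_rows:
  rows:
    - {"tx":1,"ty":0.6,"tz":0,"rx":0,"ry":0,"rz":0,"hand":45}
    - {"tx":1,"ty":0.6,"tz":0,"rx":0,"ry":0,"rz":0,"hand":45}
    - {"tx":1,"ty":0.4,"tz":0,"rx":0,"ry":0,"rz":0,"hand":45}
    - {"tx":0.5,"ty":0,"tz":0,"rx":0,"ry":0,"rz":0,"hand":45}
    - {"tx":0,"ty":0,"tz":0,"rx":0,"ry":-0.7,"rz":0,"hand":45}
    - {"tx":0,"ty":0,"tz":0,"rx":0,"ry":-0.7,"rz":0,"hand":45}
    - {"tx":0,"ty":0,"tz":0,"rx":0,"ry":-0.7,"rz":0,"hand":45}
    - {"tx":0,"ty":0,"tz":0,"rx":0,"ry":-0.5,"rz":0,"hand":45}
    - {"tx":0,"ty":0,"tz":0,"rx":0,"ry":0,"rz":0,"hand":45}
    - {"tx":0,"ty":0,"tz":0,"rx":0,"ry":0,"rz":0,"hand":45}

```text
clock: 35.22
tool_pos: [0.5518, -0.089, 0.249]
tcp_rot: [0.68, 0.726, -0.071, 0.075]
ft_force: [0.2, 0.2, -1.1]
width: 0.703
gripper_force: 15.0
```

```bash
cat > ld.py <<'E'
from h import *
def goal(lane,drop):  # lane: 'w'/'n'; drop = TCP height above carton bottom; prints tool-frame moves to TCP goal, rotation error
    S=np.array({'w':[.5325,.2187],'n':[.6367,.2254]}[lane]); th=np.radians(3.7); a=np.radians(12)
    yr=np.array([-np.sin(th),np.cos(th)])
    Q=Ro.from_euler('z',th)*Ro.from_euler('x',-a)   # lane axes
    p=np.r_[S-yr*(.027+.3*np.cos(a)),.058+.3*np.sin(a)]
    s=read_state();R=Ro.from_quat(s['tcp_rot']).as_matrix();L=Q.as_matrix()
    G=p+L[:,2]*drop
    Rg=np.c_[L[:,1],L[:,0],-L[:,2]]
    print('tcp',s['tool_pos'].round(4),'goal',G.round(4),'tool units',(R.T@(G-s['tool_pos'])/.02).round(2),'rot units',(Ro.from_matrix(R.T@Rg).as_rotvec()/.08).round(2),s['width'],s['gripper_force'])
E
python3 - <<'E'
from ld import *
goal('w',.029)
im,c=snap('wrist','w10')
E
```

```text
tcp [ 0.5518 -0.089   0.249 ] goal [ 0.5528 -0.0951  0.1487] tool units [0.74 0.03 4.97] rot units [-0.   -0.02  0.02] 0.7034085386471252 14.994325339794159
```

>>> play_rows:
  rows:
    - {"tx":0.2,"ty":0,"tz":1,"rx":0,"ry":0,"rz":0,"hand":45}
    - {"tx":0.2,"ty":0,"tz":1,"rx":0,"ry":0,"rz":0,"hand":45}
    - {"tx":0.2,"ty":0,"tz":1,"rx":0,"ry":0,"rz":0,"hand":45}
    - {"tx":0.14,"ty":0,"tz":0.8,"rx":0,"ry":0,"rz":0,"hand":45}
    - {"tx":0,"ty":0,"tz":0.5,"rx":0,"ry":0,"rz":0,"hand":45}
    - {"tx":0,"ty":0,"tz":0.3,"rx":0,"ry":0,"rz":0,"hand":45}
    - {"tx":0,"ty":0,"tz":0.2,"rx":0,"ry":0,"rz":0,"hand":45}
    - {"tx":0,"ty":0,"tz":0,"rx":0,"ry":0,"rz":0,"hand":45}
    - {"tx":0,"ty":0,"tz":0,"rx":0,"ry":0,"rz":0,"hand":45}
    - {"tx":0,"ty":0,"tz":0,"rx":0,"ry":0,"rz":0,"hand":45}

```text
clock: 36.1
tool_pos: [0.5533, -0.0946, 0.1528]
tcp_rot: [0.68, 0.726, -0.071, 0.076]
ft_force: [0.7, 0.1, -1.1]
width: 0.709
gripper_force: 15.0
```

```bash
python3 - <<'E'
from ld import *
goal('w',.029); print(read_state()['ft_force'])
im,c=snap('wrist','w11'); im2,c2=snap('scene','s11')
u=proj(c2,[.553,-.1,.14])[0].astype(int)
z=cv2.resize(im2[u[1]-70:u[1]+70,u[0]-90:u[0]+90],(494,384),interpolation=cv2.INTER_CUBIC)
cv2.imwrite('pics/c11.png',cv2.resize(np.hstack([im,z])[:,:,::-1],(800,305)))
E
```

```text
tcp [ 0.5533 -0.0946  0.1528] goal [ 0.5528 -0.0951  0.1487] tool units [ 0.02 -0.03  0.2 ] rot units [ 0.02 -0.02  0.  ] 0.7086280100990127 14.994382560253143
[ 0.6810991   0.13637398 -1.13466101]
```

View pics/c11.png

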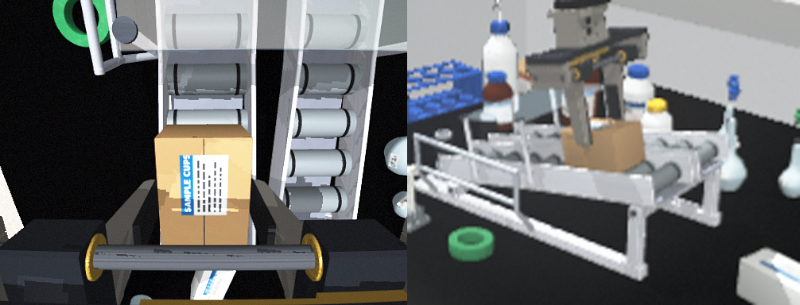

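>>> play_rows:
  rows:
    - {"tx":0,"ty":0,"tz":0.1,"rx":0,"ry":0,"rz":0,"hand":45}
    - {"tx":0,"ty":0,"tz":0.1,"rx":0,"ry":0,"rz":0,"hand":45}
    - {"tx":0,"ty":0,"tz":0,"rx":0,"ry":0,"rz":0,"hand":45}
    - {"tx":0,"ty":0,"tz":0,"rx":0,"ry":0,"rz":0,"hand":45}
    - {"tx":0,"ty":0,"tz":0,"rx":0,"ry":0,"rz":0,"hand":85}
    - {"tx":0,"ty":0,"tz":0,"rx":0,"ry":0,"rz":0,"hand":85}
    - {"tx":0,"ty":0,"tz":0,"rx":0,"ry":0,"rz":0,"hand":85}
    - {"tx":0,"ty":0,"tz":0,"rx":0,"ry":0,"rz":0,"hand":85}
    - {"tx":0,"ty":0,"tz":0,"rx":0,"ry":0,"rz":0,"hand":85}
    - {"tx":0,"ty":0,"tz":0,"rx":0,"ry":0,"rz":0,"hand":85}

```text
clock: 37.03
tool_pos: [0.5527, -0.0955, 0.148]
tcp_rot: [0.68, 0.726, -0.071, 0.076]
ft_force: [-0.4, 0.2, -0.3]
width: 0.923
gripper_force: 0.0
```

>>> play_rows:
  rows:
    - {"tx":0,"ty":0,"tz":0,"rx":0,"ry":0,"rz":0,"hand":85}
    - {"tx":0,"ty":0,"tz":0,"rx":0,"ry":0,"rz":0,"hand":85}
    - {"tx":0,"ty":0,"tz":0,"rx":0,"ry":0,"rz":0,"hand":85}
    - {"tx":0,"ty":0,"tz":0,"rx":0,"ry":0,"rz":0,"hand":85}
    - {"tx":0,"ty":0,"tz":0,"rx":0,"ry":0,"rz":0,"hand":85}
    - {"tx":0,"ty":0,"tz":-1,"rx":0,"ry":0,"rz":0,"hand":85}
    - {"tx":0,"ty":0,"tz":-1,"rx":0,"ry":0,"rz":0,"hand":85}
    - {"tx":0,"ty":0,"tz":-1,"rx":0,"ry":0,"rz":0,"hand":85}
    - {"tx":0,"ty":0,"tz":-1,"rx":0,"ry":0,"rz":0,"hand":85}
    - {"tx":0,"ty":0,"tz":-1,"rx":0,"ry":0,"rz":0,"hand":85}

```text
clock: 37.87
tool_pos: [0.5512, -0.0746, 0.2467]
tcp_rot: [0.68, 0.726, -0.071, 0.076]
ft_force: [0.4, 0.1, -0.4]
width: 0.923
gripper_force: 0.0
```

```bash
python3 - <<'E'
from cart import *
for n in('wrist','top'):
    im,c=snap(n,n+'12'); hsv=cv2.cvtColor(im,cv2.COLOR_RGB2HSV); b=cv2.inRange(hsv,(8,60,80),(24,220,255))
    for q in cv2.findContours(b,cv2.RETR_EXTERNAL,cv2.CHAIN_APPROX_NONE)[0]:
        if cv2.contourArea(q)<80:continue
        W=onz(c,q.reshape(-1,2),.12)[:,:2]; print(n,q.reshape(-1,2).min(0),q.reshape(-1,2).max(0),W.min(0).round(3),W.max(0).round(3))
boxes('top'); print(read_state()['tool_pos'])
th=np.radians(3.7);S=np.array([.5325,.2187]);yr=np.array([-np.sin(th),np.cos(th)]);print('expected first',S-yr*(.027+.033*.978))
E
```

```text
wrist [219 365] [511 383] [ 0.515 -0.465] [ 1.002 -0.4  ]
wrist [413 294] [446 352] [ 0.773 -0.368] [ 0.851 -0.248]
wrist [ 67 294] [ 98 352] [ 0.29  -0.405] [ 0.353 -0.277]
top [168 187] [189 207] [0.497 0.137] [0.564 0.208]
top [103  76] [134 101] [0.86  0.338] [0.95  0.446]
top brown [930.4 416.4] [110.   83.1] 83.0 [103  77] [133 101]
top white [  77.1 -514.2] [927.2 335.4] 89.9 [244 282] [511 383]
top white [ 75.1 165.9] [340.3 413.3] 0.7 [119 281] [241 383]
top white [ 598.5 -475.2] [321.5 105.7] 89.4 [320 167] [410 197]
top white [536.5 152.7] [185.1 337.9] 89.8 [160 150] [215 245]
top white [ 616.6 -144.6] [229.4 130.2] 4.7 [253 143] [290 208]
top white [ 984.8 -399.4] [153.7  55.5] 85.7 [321  68] [363  85]
top white [1259.8 -306.7] [  52.7 1483.1] 0.9 [118   0] [511  13]
[ 0.55217516 -0.07449538  0.24700566]
expected first [0.53632509 0.15954955]
```

>>> play_rows:
  rows:
    - {"tx":0,"ty":0,"tz":0,"rx":0,"ry":0.7,"rz":0,"hand":91}
    - {"tx":0,"ty":0,"tz":0,"rx":0,"ry":0.7,"rz":0,"hand":91}
    - {"tx":0,"ty":0,"tz":0,"rx":0,"ry":0.7,"rz":0,"hand":91}
    - {"tx":0,"ty":0,"tz":0,"rx":0,"ry":0.52,"rz":0,"hand":91}
    - {"tx":-1,"ty":0.1,"tz":0,"rx":0,"ry":0,"rz":0,"hand":91}
    - {"tx":-1,"ty":0.1,"tz":0,"rx":0,"ry":0,"rz":0,"hand":91}
    - {"tx":-1,"ty":0.1,"tz":0,"rx":0,"ry":0,"rz":0,"hand":91}
    - {"tx":-1,"ty":0.1,"tz":0,"rx":0,"ry":0,"rz":0,"hand":91}
    - {"tx":-1,"ty":0.1,"tz":0,"rx":0,"ry":0,"rz":0,"hand":91}
    - {"tx":-1,"ty":0.1,"tz":0,"rx":0,"ry":0,"rz":0,"hand":91}

```text
clock: 38.85
tool_pos: [0.5703, -0.1952, 0.2437]
tcp_rot: [0.684, 0.73, -0.0, -0.002]
ft_force: [0.5, -0.4, -0.4]
width: 0.986
gripper_force: 0.0
```

>>> play_rows:
  rows:
    - {"tx":-1,"ty":0,"tz":0,"rx":0,"ry":0,"rz":0,"hand":91}
    - {"tx":-1,"ty":0,"tz":0,"rx":0,"ry":0,"rz":0,"hand":91}
    - {"tx":-1,"ty":0,"tz":0,"rx":0,"ry":0,"rz":0,"hand":91}
    - {"tx":-1,"ty":0,"tz":0,"rx":0,"ry":0,"rz":0,"hand":91}
    - {"tx":-1,"ty":0,"tz":0,"rx":0,"ry":0,"rz":0,"hand":91}
    - {"tx":-1,"ty":0,"tz":0,"rx":0,"ry":0,"rz":0,"hand":91}
    - {"tx":-1,"ty":0,"tz":0,"rx":0,"ry":0,"rz":0,"hand":91}
    - {"tx":-1,"ty":0,"tz":0,"rx":0,"ry":0,"rz":0,"hand":91}
    - {"tx":-1,"ty":0,"tz":0,"rx":0,"ry":0,"rz":0,"hand":91}
    - {"tx":-1,"ty":0,"tz":0,"rx":0,"ry":0,"rz":0,"hand":91}

```text
clock: 39.68
tool_pos: [0.5832, -0.3946, 0.243]
tcp_rot: [0.684, 0.73, -0.0, -0.002]
ft_force: [-0.5, -0.6, 0.3]
width: 0.991
gripper_force: 0.0
```

>>> play_rows:
  rows:
    - {"tx":0,"ty":0,"tz":0,"rx":0,"ry":0,"rz":1,"hand":91}
    - {"tx":0,"ty":0,"tz":0,"rx":0,"ry":0,"rz":1,"hand":91}
    - {"tx":0,"ty":0,"tz":0,"rx":0,"ry":0,"rz":0.83,"hand":91}
    - {"tx":0,"ty":0,"tz":0,"rx":0,"ry":0,"rz":0,"hand":91}
    - {"tx":0,"ty":0,"tz":0,"rx":0,"ry":0,"rz":0,"hand":91}
    - {"tx":0,"ty":0,"tz":0,"rx":0,"ry":0,"rz":0,"hand":91}
    - {"tx":0,"ty":0,"tz":0,"rx":0,"ry":0,"rz":0,"hand":91}
    - {"tx":0,"ty":0,"tz":0,"rx":0,"ry":0,"rz":0,"hand":91}
    - {"tx":0,"ty":0,"tz":0,"rx":0,"ry":0,"rz":0,"hand":91}
    - {"tx":0,"ty":0,"tz":0,"rx":0,"ry":0,"rz":0,"hand":91}

```text
clock: 40.52
tool_pos: [0.5842, -0.3934, 0.2453]
tcp_rot: [0.762, 0.648, 0.0, -0.001]
ft_force: [-0.4, 0.5, -0.4]
width: 0.991
gripper_force: 0.0
```

```bash
python3 - <<'E'
from cart import *
s=read_state(); print(s['tool_pos'],Ro.from_quat(s['tcp_rot']).as_matrix()[:,0].round(3))
boxes('wrist')
E
```

```text
[ 0.58422873 -0.39343993  0.24530404] [0.16  0.987 0.001]
wrist brown [ 714.9 -748.9] [ 34.5 449. ] 81.0 [232 365] [511 383]
wrist brown [ 817.4 -663.3] [ 42.4 112.6] 6.6 [425 294] [457 352]
wrist white [ 604.4 -549.4] [103.4  85.9] 78.1 [257 243] [323 308]
wrist white [ 816.9 -466.4] [ 33.5 108.1] 15.2 [423 159] [462 233]
wrist white [ 282.3 -395. ] [225.3  85.6] 67.2 [  0 115] [ 59 275]
wrist white [ 586.9 -388.2] [148.9  52. ] 80.4 [237 103] [280 222]
```

>>> play_rows:
  rows:
    - {"tx":0.28,"ty":0.09,"tz":1,"rx":0,"ry":0,"rz":0,"hand":80}
    - {"tx":0,"ty":0,"tz":1,"rx":0,"ry":0,"rz":0,"hand":80}
    - {"tx":0,"ty":0,"tz":1,"rx":0,"ry":0,"rz":0,"hand":80}
    - {"tx":0,"ty":0,"tz":1,"rx":0,"ry":0,"rz":0,"hand":80}
    - {"tx":0,"ty":0,"tz":1,"rx":0,"ry":0,"rz":0,"hand":80}
    - {"tx":0,"ty":0,"tz":1,"rx":0,"ry":0,"rz":0,"hand":80}
    - {"tx":0,"ty":0,"tz":1,"rx":0,"ry":0,"rz":0,"hand":80}
    - {"tx":0,"ty":0,"tz":1,"rx":0,"ry":0,"rz":0,"hand":80}
    - {"tx":0,"ty":0,"tz":1,"rx":0,"ry":0,"rz":0,"hand":80}
    - {"tx":0,"ty":0,"tz":1,"rx":0,"ry":0,"rz":0,"hand":80}
  grip_force: 15

```text
clock: 41.4
tool_pos: [0.5869, -0.388, 0.0445]
tcp_rot: [0.762, 0.648, 0.0, -0.0]
ft_force: [0.5, 0.1, 0.8]
width: 0.87
gripper_force: 0.0
```

>>> play_rows:
  rows:
    - {"tx":0,"ty":0,"tz":0.6,"rx":0,"ry":0,"rz":0,"hand":80}
    - {"tx":0,"ty":0,"tz":0.3,"rx":0,"ry":0,"rz":0,"hand":80}
    - {"tx":0,"ty":0,"tz":0,"rx":0,"ry":0,"rz":0,"hand":35}
    - {"tx":0,"ty":0,"tz":0,"rx":0,"ry":0,"rz":0,"hand":35}
    - {"tx":0,"ty":0,"tz":0,"rx":0,"ry":0,"rz":0,"hand":35}
    - {"tx":0,"ty":0,"tz":0,"rx":0,"ry":0,"rz":0,"hand":35}
    - {"tx":0,"ty":0,"tz":0,"rx":0,"ry":0,"rz":0,"hand":35}
    - {"tx":0,"ty":0,"tz":0,"rx":0,"ry":0,"rz":0,"hand":35}
    - {"tx":0,"ty":0,"tz":0,"rx":0,"ry":0,"rz":0,"hand":35}
    - {"tx":0,"ty":0,"tz":0,"rx":0,"ry":0,"rz":0,"hand":35}

```text
clock: 42.23
tool_pos: [0.5876, -0.3882, 0.0286]
tcp_rot: [0.762, 0.648, 0.001, 0.0]
ft_force: [-0.9, 0.1, 5.3]
width: 0.567
gripper_force: 15.0
```

>>> play_rows:
  rows:
    - {"tx":0,"ty":0,"tz":-0.5,"rx":0,"ry":0,"rz":0,"hand":35}
    - {"tx":0,"ty":0,"tz":-1,"rx":0,"ry":0,"rz":0,"hand":35}
    - {"tx":0,"ty":0,"tz":-1,"rx":0,"ry":0,"rz":0,"hand":35}
    - {"tx":0,"ty":0,"tz":-1,"rx":0,"ry":0,"rz":0,"hand":35}
    - {"tx":0,"ty":0,"tz":-1,"rx":0,"ry":0,"rz":0,"hand":35}
    - {"tx":0,"ty":0,"tz":-1,"rx":0,"ry":0,"rz":0,"hand":35}
    - {"tx":0,"ty":0,"tz":-1,"rx":0,"ry":0,"rz":0,"hand":35}
    - {"tx":0,"ty":0,"tz":-1,"rx":0,"ry":0,"rz":-1,"hand":35}
    - {"tx":0,"ty":0,"tz":-1,"rx":0,"ry":0,"rz":-1,"hand":35}
    - {"tx":0,"ty":0,"tz":-1,"rx":0,"ry":0,"rz":-0.85,"hand":35}

```text
clock: 43.07
tool_pos: [0.5863, -0.3878, 0.2181]
tcp_rot: [0.682, 0.732, 0.0, -0.001]
ft_force: [0.4, -0.4, -2.3]
width: 0.566
gripper_force: 15.0
```

>>> play_rows:
  rows:
    - {"tx":0,"ty":0.4,"tz":-1,"rx":0,"ry":0,"rz":0,"hand":35}
    - {"tx":0.4,"ty":0.4,"tz":-1,"rx":0,"ry":0,"rz":0,"hand":35}
    - {"tx":1,"ty":0.4,"tz":0,"rx":0,"ry":0,"rz":0,"hand":35}
    - {"tx":1,"ty":0.4,"tz":0,"rx":0,"ry":0,"rz":0,"hand":35}
    - {"tx":1,"ty":0.4,"tz":0,"rx":0,"ry":0,"rz":0,"hand":35}
    - {"tx":1,"ty":0.4,"tz":0,"rx":0,"ry":0,"rz":0,"hand":35}
    - {"tx":1,"ty":0.4,"tz":0,"rx":0,"ry":0,"rz":0,"hand":35}
    - {"tx":1,"ty":0.4,"tz":0,"rx":0,"ry":0,"rz":0,"hand":35}
    - {"tx":1,"ty":0.4,"tz":0,"rx":0,"ry":0,"rz":0,"hand":35}
    - {"tx":1,"ty":0.4,"tz":0,"rx":0,"ry":0,"rz":0,"hand":35}

```text
clock: 43.9
tool_pos: [0.6551, -0.2141, 0.2574]
tcp_rot: [0.683, 0.73, 0.0, -0.001]
ft_force: [0.4, -0.9, -2.4]
width: 0.565
gripper_force: 15.0
```

>>> play_rows:
  rows:
    - {"tx":1,"ty":0.4,"tz":0,"rx":0,"ry":0,"rz":0,"hand":35}
    - {"tx":1,"ty":0,"tz":0,"rx":0,"ry":0,"rz":0,"hand":35}
    - {"tx":1,"ty":0,"tz":0,"rx":0,"ry":0,"rz":0,"hand":35}
    - {"tx":1,"ty":0,"tz":0,"rx":0,"ry":0,"rz":0,"hand":35}
    - {"tx":1,"ty":0,"tz":0,"rx":0,"ry":-0.7,"rz":0,"hand":35}
    - {"tx":1,"ty":0,"tz":0,"rx":0,"ry":-0.7,"rz":0,"hand":35}
    - {"tx":1,"ty":0,"tz":0,"rx":0,"ry":-0.7,"rz":0,"hand":35}
    - {"tx":0,"ty":0,"tz":0,"rx":0,"ry":-0.5,"rz":0,"hand":35}
    - {"tx":0,"ty":0,"tz":0,"rx":0,"ry":0,"rz":0,"hand":35}
    - {"tx":0,"ty":0,"tz":0,"rx":0,"ry":0,"rz":0,"hand":35}

```text
clock: 44.73
tool_pos: [0.6539, -0.0746, 0.2544]
tcp_rot: [0.679, 0.727, -0.071, 0.075]
ft_force: [-0.4, -0.9, -1.4]
width: 0.57
gripper_force: 15.0
```

```bash
python3 - <<'E'
from ld import *
goal('n',.0285); print(read_state()['ft_force'])
E
```

```text
tcp [ 0.6539 -0.0746  0.2544] goal [ 0.657  -0.0885  0.1483] tool units [0.4  0.11 5.34] rot units [ 0.   -0.04  0.05] 0.5701202929757421 14.994007498025894
[-0.38051835 -0.92022982 -1.36439842]
```

>>> play_rows:
  rows:
    - {"tx":0.1,"ty":0.1,"tz":0.9,"rx":0,"ry":0,"rz":0,"hand":35}
    - {"tx":0.1,"ty":0,"tz":0.9,"rx":0,"ry":0,"rz":0,"hand":35}
    - {"tx":0.1,"ty":0,"tz":0.9,"rx":0,"ry":0,"rz":0,"hand":35}
    - {"tx":0.1,"ty":0,"tz":0.9,"rx":0,"ry":0,"rz":0,"hand":35}
    - {"tx":0,"ty":0,"tz":0.8,"rx":0,"ry":0,"rz":0,"hand":35}
    - {"tx":0,"ty":0,"tz":0.5,"rx":0,"ry":0,"rz":0,"hand":35}
    - {"tx":0,"ty":0,"tz":0.2,"rx":0,"ry":0,"rz":0,"hand":35}
    - {"tx":0,"ty":0,"tz":0,"rx":0,"ry":0,"rz":0,"hand":35}
    - {"tx":0,"ty":0,"tz":0,"rx":0,"ry":0,"rz":0,"hand":35}
    - {"tx":0,"ty":0,"tz":0,"rx":0,"ry":0,"rz":0,"hand":35}

```text
clock: 45.57
tool_pos: [0.6574, -0.0878, 0.1539]
tcp_rot: [0.679, 0.726, -0.07, 0.076]
ft_force: [-0.4, 0.5, -2.5]
width: 0.566
gripper_force: 15.0
```

```bash
python3 - <<'E'
from ld import *
goal('n',.0285); print(read_state()['ft_force'])
E
```

```text
tcp [ 0.6574 -0.0878  0.1539] goal [ 0.657  -0.0885  0.1483] tool units [ 0.03 -0.02  0.28] rot units [ 0.02 -0.04  0.03] 0.5655536758579245 14.994381666183472
[-0.37123036  0.45575029 -2.48812209]
```

>>> play_rows:
  rows:
    - {"tx":0,"ty":0,"tz":0.13,"rx":0,"ry":0,"rz":0,"hand":35}
    - {"tx":0,"ty":0,"tz":0.13,"rx":0,"ry":0,"rz":0,"hand":35}
    - {"tx":0,"ty":0,"tz":0,"rx":0,"ry":0,"rz":0,"hand":35}
    - {"tx":0,"ty":0,"tz":0,"rx":0,"ry":0,"rz":0,"hand":35}
    - {"tx":0,"ty":0,"tz":0,"rx":0,"ry":0,"rz":0,"hand":75}
    - {"tx":0,"ty":0,"tz":0,"rx":0,"ry":0,"rz":0,"hand":75}
    - {"tx":0,"ty":0,"tz":0,"rx":0,"ry":0,"rz":0,"hand":75}
    - {"tx":0,"ty":0,"tz":0,"rx":0,"ry":0,"rz":0,"hand":75}
    - {"tx":0,"ty":0,"tz":0,"rx":0,"ry":0,"rz":0,"hand":75}
    - {"tx":0,"ty":0,"tz":0,"rx":0,"ry":0,"rz":0,"hand":75}

```text
clock: 46.4
tool_pos: [0.6571, -0.0892, 0.1479]
tcp_rot: [0.679, 0.726, -0.07, 0.075]
ft_force: [0.0, 0.5, 0.4]
width: 0.816
gripper_force: 0.0
```

>>> play_rows:
  rows:
    - {"tx":0,"ty":0,"tz":0,"rx":0,"ry":0,"rz":0,"hand":75}
    - {"tx":0,"ty":0,"tz":0,"rx":0,"ry":0,"rz":0,"hand":75}
    - {"tx":0,"ty":0,"tz":0,"rx":0,"ry":0,"rz":0,"hand":75}
    - {"tx":0,"ty":0,"tz":0,"rx":0,"ry":0,"rz":0,"hand":75}
    - {"tx":0,"ty":0,"tz":0,"rx":0,"ry":0,"rz":0,"hand":75}
    - {"tx":0,"ty":0,"tz":-1,"rx":0,"ry":0,"rz":0,"hand":75}
    - {"tx":0,"ty":0,"tz":-1,"rx":0,"ry":0,"rz":0,"hand":75}
    - {"tx":0,"ty":0,"tz":-1,"rx":0,"ry":0,"rz":0,"hand":75}
    - {"tx":0,"ty":0,"tz":-1,"rx":0,"ry":0,"rz":0,"hand":75}
    - {"tx":0,"ty":0,"tz":-1,"rx":0,"ry":0,"rz":0,"hand":75}

```text
clock: 47.23
tool_pos: [0.6556, -0.0684, 0.2467]
tcp_rot: [0.679, 0.727, -0.07, 0.075]
ft_force: [0.2, 0.7, -0.3]
width: 0.815
gripper_force: 0.0
```

```bash
python3 - <<'E'
from cart import *
s=read_state(); print(s['tool_pos'])
im,c=snap('top','t13'); a=cv2.imread('pics/t5.png')
th=np.radians(3.7);S=np.array([.6367,.2254]);yr=np.array([-np.sin(th),np.cos(th)]);xr=np.array([yr[1],-yr[0]])
# brightness change along narrow lane centre line at carton-top height
b=im[:,:,::-1].astype(int)
for L in np.arange(.02,-.40,-.02):
    p=np.r_[S-yr*(.027-L*.978),.058-L*.208+.052]
    u,v=proj(c,p)[0].round().astype(int); print(round(L,2),(u,v),b[v,u],a[v,u], end=' | ')
E
```

```text
[ 0.65560684 -0.06838441  0.24669697]
0.02 (np.int64(167), np.int64(166)) [204 199 192] [182 171 160] | 0.0 (np.int64(172), np.int64(166)) [252 252 251] [254 255 255] | -0.02 (np.int64(178), np.int64(165)) [250 251 250] [204 196 185] | -0.04 (np.int64(183), np.int64(165)) [249 248 247] [137 132 121] | -0.06 (np.int64(189), np.int64(164)) [248 248 246] [233 231 221] | -0.08 (np.int64(195), np.int64(163)) [228 228 225] [180 181 172] | -0.1 (np.int64(200), np.int64(163)) [229 229 226] [227 226 213] | -0.12 (np.int64(206), np.int64(162)) [229 231 226] [177 176 170] | -0.14 (np.int64(212), np.int64(162)) [153 151 139] [198 194 185] | -0.16 (np.int64(217), np.int64(161)) [114 108  55] [188 185 176] | -0.18 (np.int64(223), np.int64(161)) [132 123  61] [205 204 193] | -0.2 (np.int64(229), np.int64(160)) [140 131  65] [112 103  95] | -0.22 (np.int64(235), np.int64(160)) [133 128  64] [132 131 119] | -0.24 (np.int64(241), np.int64(159)) [126 117  60] [131 118 112] | -0.26 (np.int64(247), np.int64(159)) [100  96  44] [212 206 191] | -0.28 (np.int64(253), np.int64(158)) [122 110  95] [139 122 116] | -0.3 (np.int64(259), np.int64(157)) [208 201 184] [204 198 183] | -0.32 (np.int64(265), np.int64(157)) [190 174 163] [182 168 159] | -0.34 (np.int64(271), np.int64(156)) [197 186 173] [194 187 174] | -0.36 (np.int64(277), np.int64(156)) [110 102  92] [201 182 173] | -0.38 (np.int64(283), np.int64(155)) [142 134 124] [190 181 169] |
```

>>> play_rows:
  rows:
    - {"tx":0,"ty":0,"tz":0,"rx":0,"ry":0.7,"rz":0,"hand":75}
    - {"tx":0,"ty":0,"tz":0,"rx":0,"ry":0.7,"rz":0,"hand":75}
    - {"tx":0,"ty":0,"tz":0,"rx":0,"ry":0.7,"rz":0,"hand":75}
    - {"tx":0,"ty":0,"tz":0,"rx":0,"ry":0.5,"rz":0,"hand":75}
    - {"tx":0.7,"ty":-1,"tz":0,"rx":0,"ry":0,"rz":0,"hand":75}
    - {"tx":0.8,"ty":-1,"tz":0,"rx":0,"ry":0,"rz":0,"hand":75}
    - {"tx":0.8,"ty":-1,"tz":0,"rx":0,"ry":0,"rz":0,"hand":75}
    - {"tx":0.8,"ty":-1,"tz":0,"rx":0,"ry":0,"rz":0,"hand":75}
    - {"tx":0.8,"ty":-1,"tz":0,"rx":0,"ry":0,"rz":0,"hand":75}
    - {"tx":0.8,"ty":-1,"tz":0,"rx":0,"ry":0,"rz":0,"hand":75}

```text
clock: 48.12
tool_pos: [0.5285, 0.0176, 0.2455]
tcp_rot: [0.683, 0.73, 0.0, -0.001]
ft_force: [0.0, -0.8, -0.2]
width: 0.817
gripper_force: 0.0
```

>>> play_rows:
  rows:
    - {"tx":0.8,"ty":-1,"tz":0,"rx":0,"ry":0,"rz":0,"hand":75}
    - {"tx":0.8,"ty":-1,"tz":0,"rx":0,"ry":0,"rz":0,"hand":75}
    - {"tx":0.8,"ty":-1,"tz":0,"rx":0,"ry":0,"rz":0,"hand":75}
    - {"tx":0.8,"ty":-1,"tz":0,"rx":0,"ry":0,"rz":0,"hand":75}
    - {"tx":0.8,"ty":-1,"tz":0,"rx":0,"ry":0,"rz":0,"hand":75}
    - {"tx":0,"ty":-0.25,"tz":0,"rx":0,"ry":0,"rz":0,"hand":75}
    - {"tx":0,"ty":0,"tz":0,"rx":0,"ry":0,"rz":0,"hand":75}
    - {"tx":0,"ty":0,"tz":0,"rx":0,"ry":0,"rz":0,"hand":75}
    - {"tx":0,"ty":0,"tz":0,"rx":0,"ry":0,"rz":0,"hand":75}
    - {"tx":0,"ty":0,"tz":0,"rx":0,"ry":0,"rz":0,"hand":75}

```text
clock: 48.95
tool_pos: [0.4204, 0.0893, 0.246]
tcp_rot: [0.684, 0.73, 0.001, -0.001]
ft_force: [-0.2, -0.2, 0.1]
width: 0.817
gripper_force: 0.0
```

```bash
python3 - <<'E'
from h import *
s=read_state(); print(s['tool_pos'],Ro.from_quat(s['tcp_rot']).as_matrix()[:,0].round(3))
im,c=snap('wrist','w14'); np.save('cal_w14.npy',c,allow_pickle=True)
p=proj(c,[[.406,.17,.1],[.447,.18,.115],[.457,-.023,.115]]); print(p)
x0,y0=120,30; a=im[:,:,::-1][y0:y0+225,x0:x0+300]; cv2.imwrite('pics/c14.png',cv2.resize(a,(800,600),interpolation=cv2.INTER_CUBIC))
E
```

```text
[0.42041044 0.08933068 0.24596557] [-0.065  0.998  0.002]
[[247.90753883 101.57590332]
 [290.36765894  93.59118369]
 [282.22922043 279.15906759]]
```

View pics/c14.png

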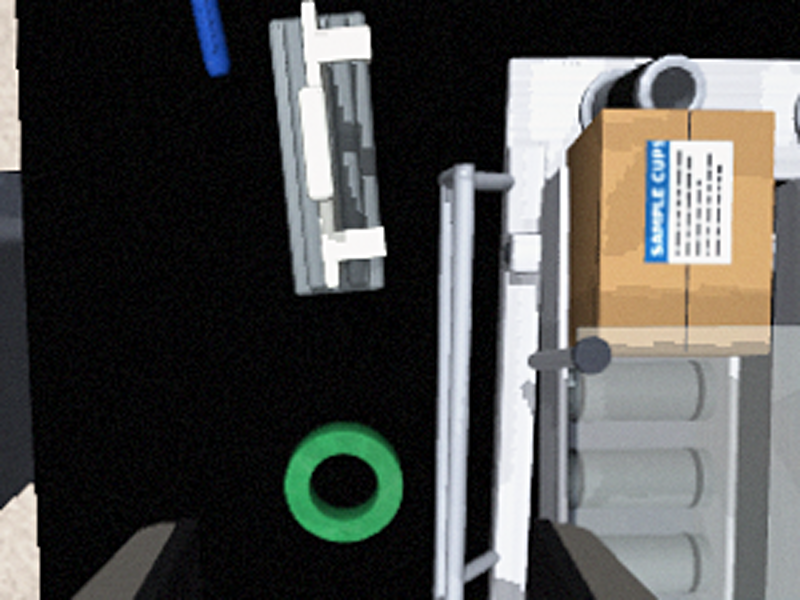

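```bash
python3 - <<'E'
from h import *
c=np.load('cal_w14.npy',allow_pickle=True).item()
f=lambda x,y:(120+(x+.5)/2.6667-.5,30+(y+.5)/2.6667-.5)
P=lambda n,pts,z:print(n,onz(c,[f(*p) for p in pts],z).round(4).tolist())
P('tab ends/centre',[(313.5,89),(320.5,197),(317,143)],.117)
P('hooks',[(345,45),(355,243)],.085)
P('frame',[(309,5),(332,285)],.085)
P('rail',[(463.5,172),(462.5,200),(456.5,500)],.117)
P('knob',[(592,355)],.17)
P('tape',[(344,483)],.018)
X=onz(c,[f(313.5,89),f(320.5,197)],.117); d=X[0]-X[1]; print('tab yaw',np.degrees(np.arctan2(-d[0],d[1])),np.hypot(*d[:2]))
X=onz(c,[f(462.5,200),f(456.5,500)],.117); d=X[0]-X[1]; print('rail yaw',np.degrees(np.arctan2(-d[0],d[1])))
X=onz(c,[f(345,45),f(355,243)],.085); d=X[0]-X[1]; print('hook yaw',np.degrees(np.arctan2(-d[0],d[1])),np.hypot(*d[:2]))
E
```

```text
tab ends/centre [[0.3944, 0.2041, 0.117], [0.3988, 0.1675, 0.117], [0.3966, 0.1861, 0.117]]
hooks [[0.4036, 0.2247, 0.085], [0.4121, 0.1504, 0.085]]
frame [[0.3891, 0.2381, 0.085], [0.4037, 0.1329, 0.085]]
rail [[0.4499, 0.1796, 0.117], [0.4504, 0.1698, 0.117], [0.4592, 0.054, 0.117]]
knob [[0.4899, 0.1248, 0.17]]
tape [[0.4134, 0.0236, 0.018]]
tab yaw 6.795163256602219 0.03692922312241189
rail yaw 4.359051166069447
hook yaw 6.498418048883033 0.07480204148019413
```

>>> play_rows:
  rows:
    - {"tx":0.9,"ty":-0.2,"tz":0,"rx":0,"ry":0,"rz":0,"hand":40}
    - {"tx":1,"ty":-0.2,"tz":0,"rx":0,"ry":0,"rz":0,"hand":40}
    - {"tx":1,"ty":-0.2,"tz":0,"rx":0,"ry":0,"rz":0,"hand":40}
    - {"tx":1,"ty":-0.2,"tz":0,"rx":0,"ry":0,"rz":0,"hand":40}
    - {"tx":1,"ty":-0.07,"tz":0,"rx":0,"ry":0,"rz":0,"hand":40}
    - {"tx":0,"ty":0,"tz":0,"rx":0,"ry":0,"rz":-0.7,"hand":40}
    - {"tx":0,"ty":0,"tz":1,"rx":0,"ry":0,"rz":0,"hand":40}
    - {"tx":0,"ty":0,"tz":1,"rx":0,"ry":0,"rz":0,"hand":40}
    - {"tx":0,"ty":0,"tz":1,"rx":0,"ry":0,"rz":0,"hand":40}
    - {"tx":0,"ty":0,"tz":1,"rx":0,"ry":0,"rz":0,"hand":40}
  grip_force: 20

```text
clock: 49.83
tool_pos: [0.3961, 0.1866, 0.165]
tcp_rot: [0.663, 0.749, 0.001, -0.001]
ft_force: [0.7, 0.0, 0.6]
width: 0.434
gripper_force: 0.0
```

>>> play_rows:
  rows:
    - {"tx":0,"ty":0,"tz":0.5,"rx":0,"ry":0,"rz":0,"hand":40}
    - {"tx":0,"ty":0,"tz":0,"rx":0,"ry":0,"rz":0,"hand":40}
    - {"tx":0,"ty":0,"tz":0,"rx":0,"ry":0,"rz":0,"hand":40}
    - {"tx":0,"ty":0,"tz":0,"rx":0,"ry":0,"rz":0,"hand":40}
    - {"tx":0,"ty":0,"tz":0,"rx":0,"ry":0,"rz":0,"hand":40}
    - {"tx":0,"ty":0,"tz":0,"rx":0,"ry":0,"rz":0,"hand":40}
    - {"tx":0,"ty":0,"tz":0,"rx":0,"ry":0,"rz":0,"hand":40}
    - {"tx":0,"ty":0,"tz":0,"rx":0,"ry":0,"rz":0,"hand":40}
    - {"tx":0,"ty":0,"tz":0,"rx":0,"ry":0,"rz":0,"hand":40}
    - {"tx":0,"ty":0,"tz":0,"rx":0,"ry":0,"rz":0,"hand":40}

```text
clock: 50.67
tool_pos: [0.3957, 0.1866, 0.1563]
tcp_rot: [0.662, 0.749, 0.001, -0.0]
ft_force: [0.4, -0.1, -0.5]
width: 0.436
gripper_force: 0.0
```

```bash
python3 - <<'E'
from h import *
s=read_state(); T=s['tool_pos'];R=Ro.from_quat(s['tcp_rot']).as_matrix();print(T,R[:,0].round(3))
im,c=snap('wrist','w15'); np.save('cal_w15.npy',c,allow_pickle=True)
hsv=cv2.cvtColor(im,cv2.COLOR_RGB2HSV); b=cv2.inRange(hsv,(0,0,215),(180,40,255))
pr=proj(c,[[.3966,.1861,.117]])[0]; print('expect',pr)
n,l,st,ce=cv2.connectedComponentsWithStats(b)
for i in range(1,n):
    if st[i,4]>150 and abs(ce[i]-pr).max()<70:
        q=np.argwhere(l==i)[:,::-1].astype(float); W=onz(c,q,.117)[:,:2]; r=cv2.minAreaRect((W*1000).astype(np.float32)); print(st[i],ce[i].round(1),r)
E
```

```text
[0.39573921 0.18661295 0.15631147] [-0.122  0.992  0.001]
expect [258.18797543 212.64956837]
[253 136  31  42 598] [264.6 155.9] ((398.383056640625, 229.1192626953125), (21.64090347290039, 29.67595863342285), 6.993986129760742)
[251 187  33  70 937] [261.8 223.6] ((403.1288757324219, 179.85182189941406), (23.407772064208984, 56.4599494934082), 15.905097007751465)
```

>>> play_rows:
  rows:
    - {"tx":0,"ty":0,"tz":0.7,"rx":0,"ry":0,"rz":0,"hand":40}
    - {"tx":0,"ty":0,"tz":0.7,"rx":0,"ry":0,"rz":0,"hand":40}
    - {"tx":0,"ty":0,"tz":0.7,"rx":0,"ry":0,"rz":0,"hand":40}
    - {"tx":0,"ty":0,"tz":0.7,"rx":0,"ry":0,"rz":0,"hand":40}
    - {"tx":0,"ty":0,"tz":0.6,"rx":0,"ry":0,"rz":0,"hand":40}
    - {"tx":0,"ty":0,"tz":0.35,"rx":0,"ry":0,"rz":0,"hand":40}
    - {"tx":0,"ty":0,"tz":0,"rx":0,"ry":0,"rz":0,"hand":20}
    - {"tx":0,"ty":0,"tz":0,"rx":0,"ry":0,"rz":0,"hand":20}
    - {"tx":0,"ty":0,"tz":0,"rx":0,"ry":0,"rz":0,"hand":5}
    - {"tx":0,"ty":0,"tz":0,"rx":0,"ry":0,"rz":0,"hand":5}
  grip_force: 20

```text
clock: 51.55
tool_pos: [0.3962, 0.1871, 0.0819]
tcp_rot: [0.662, 0.749, 0.001, -0.0]
ft_force: [0.7, -0.3, 0.5]
width: 0.167
gripper_force: 0.0
```

>>> play_rows:
  rows:
    - {"tx":0,"ty":0,"tz":0,"rx":0,"ry":0,"rz":0,"hand":3}
    - {"tx":0,"ty":0,"tz":0,"rx":0,"ry":0,"rz":0,"hand":3}
    - {"tx":0,"ty":0,"tz":0,"rx":0,"ry":0,"rz":0,"hand":3}
    - {"tx":0,"ty":0,"tz":0,"rx":0,"ry":0,"rz":0,"hand":3}
    - {"tx":0,"ty":0,"tz":0,"rx":0,"ry":0,"rz":0,"hand":3}
    - {"tx":0,"ty":0,"tz":0,"rx":0,"ry":0,"rz":0,"hand":3}
    - {"tx":0,"ty":0,"tz":0,"rx":0,"ry":0,"rz":0,"hand":3}
    - {"tx":0,"ty":0,"tz":0,"rx":0,"ry":0,"rz":0,"hand":3}
    - {"tx":0,"ty":0,"tz":0,"rx":0,"ry":0,"rz":0,"hand":3}
    - {"tx":0,"ty":0,"tz":0,"rx":0,"ry":0,"rz":0,"hand":3}

```text
clock: 52.38
tool_pos: [0.3962, 0.1869, 0.0818]
tcp_rot: [0.662, 0.749, 0.001, -0.0]
ft_force: [-0.5, -0.0, 7.1]
width: 0.107
gripper_force: 20.0
```

>>> play_rows:
  rows:
    - {"tx":0,"ty":0,"tz":-0.3,"rx":0,"ry":0,"rz":0,"hand":3}
    - {"tx":0,"ty":0,"tz":-0.5,"rx":0,"ry":0,"rz":0,"hand":3}
    - {"tx":0,"ty":0,"tz":-0.7,"rx":0,"ry":0,"rz":0,"hand":3}
    - {"tx":0,"ty":0,"tz":-0.8,"rx":0,"ry":0,"rz":0,"hand":3}
    - {"tx":0,"ty":0,"tz":-0.8,"rx":0,"ry":0,"rz":0,"hand":3}
    - {"tx":0,"ty":0,"tz":-0.8,"rx":0,"ry":0,"rz":0,"hand":3}
    - {"tx":-0.5,"ty":0,"tz":-0.2,"rx":0,"ry":0,"rz":0.68,"hand":3}
    - {"tx":-0.8,"ty":0,"tz":0,"rx":0,"ry":0,"rz":0,"hand":3}
    - {"tx":-0.8,"ty":0,"tz":0,"rx":0,"ry":0,"rz":0,"hand":3}
    - {"tx":-0.8,"ty":0,"tz":0,"rx":0,"ry":0,"rz":0,"hand":3}

```text
clock: 53.22
tool_pos: [0.3997, 0.1273, 0.163]
tcp_rot: [0.683, 0.73, 0.0, -0.0]
ft_force: [0.8, -0.0, -1.5]
width: 0.106
gripper_force: 20.0
```

>>> play_rows:
  rows:
    - {"tx":-0.8,"ty":0.4,"tz":0,"rx":0,"ry":0,"rz":0,"hand":3}
    - {"tx":-0.8,"ty":0.4,"tz":0,"rx":0,"ry":0,"rz":0,"hand":3}
    - {"tx":-0.8,"ty":0.4,"tz":0,"rx":0,"ry":0,"rz":0,"hand":3}
    - {"tx":-0.35,"ty":0.4,"tz":0,"rx":0,"ry":0,"rz":0,"hand":3}
    - {"tx":0,"ty":0.4,"tz":0,"rx":0,"ry":0,"rz":0,"hand":3}
    - {"tx":0,"ty":0.08,"tz":0,"rx":0,"ry":0,"rz":0,"hand":3}
    - {"tx":0,"ty":0,"tz":0,"rx":0,"ry":0,"rz":0,"hand":3}
    - {"tx":0,"ty":0,"tz":0,"rx":0,"ry":0,"rz":0,"hand":3}
    - {"tx":0,"ty":0,"tz":0,"rx":0,"ry":0,"rz":0,"hand":3}
    - {"tx":0,"ty":0,"tz":0,"rx":0,"ry":0,"rz":0,"hand":3}

```text
clock: 54.05
tool_pos: [0.445, 0.0775, 0.163]
tcp_rot: [0.682, 0.731, 0.0, -0.001]
ft_force: [-0.5, -0.1, -1.5]
width: 0.105
gripper_force: 20.0
```

```bash
python3 - <<'E'
from h import *
s=read_state(); T=s['tool_pos'];R=Ro.from_quat(s['tcp_rot']).as_matrix();print(T,R[:,0].round(3),s['width'],s['ft_force'])
im,c=snap('wrist','w16'); np.save('cal_w16.npy',c,allow_pickle=True)
x0,y0=170,70; a=im[:,:,::-1][y0:y0+165,x0:x0+220]; cv2.imwrite('pics/c16.png',cv2.resize(a,(800,600),interpolation=cv2.INTER_CUBIC))
im,c=snap('top','t16'); im,c=snap('scene','s16')
E
```

```text
[0.44495027 0.07748953 0.16298468] [-0.07   0.998  0.001] 0.10536579173111651 [-0.53891844 -0.11608377 -1.51830313]
```

View pics/c16.png

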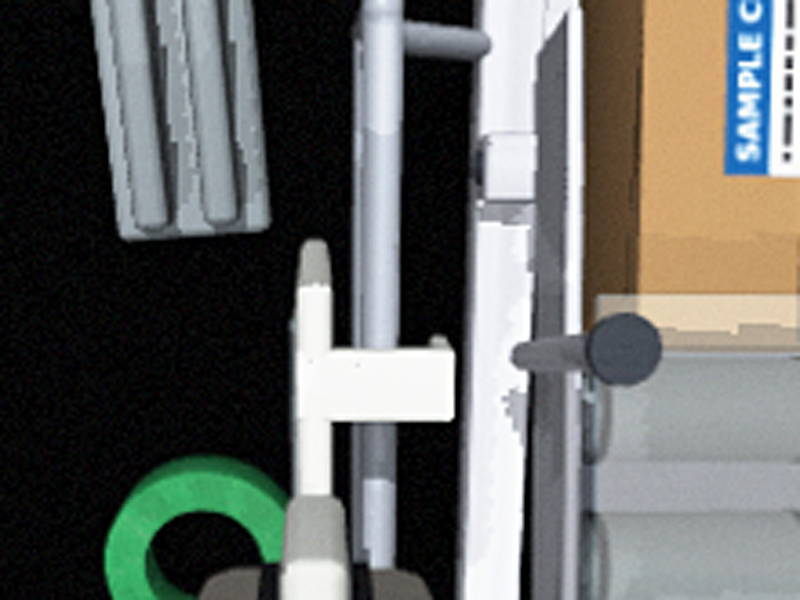

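```bash
python3 - <<'E'
from h import *
c=np.load('cal_w16.npy',allow_pickle=True).item(); s=read_state();T=s['tool_pos'];R=Ro.from_quat(s['tcp_rot']).as_matrix()
f=lambda x,y:(170+(x+.5)/3.636-.5,70+(y+.5)/3.636-.5)
def P(n,pts,z): print(n,[ (R.T@(w-T)).round(4).tolist()+w[:2].round(4).tolist() for w in onz(c,[f(*p) for p in pts],z)])
for z in(.162,.167): P('frame back/ front/hook end/hook edges',[(331,320),(300,320),(455,385),(390,347),(390,421)],z)
P('rail',[(384,200),(379,480)],.118)
P('rail edges',[(363,200),(404,200)],.115)
g=cv2.imread('pics/w16.png',0)
for r in(100,125,150,200): print(r,g[r,262:286].tolist())
E
```

```text
frame back/ front/hook end/hook edges [[0.0481, 0.0017, 0.0011, 0.4436, 0.1251], [0.0481, -0.0033, 0.0011, 0.4386, 0.1248], [0.0372, 0.0223, 0.0011, 0.4649, 0.1157], [0.0436, 0.0114, 0.0011, 0.4536, 0.1213], [0.031, 0.0117, 0.0011, 0.4547, 0.1088]]
frame back/ front/hook end/hook edges [[0.0489, 0.0017, -0.0039, 0.4435, 0.126], [0.0489, -0.0033, -0.0039, 0.4386, 0.1256], [0.0383, 0.0217, -0.0039, 0.4642, 0.1168], [0.0446, 0.0111, -0.0039, 0.4532, 0.1223], [0.0323, 0.0113, -0.0039, 0.4543, 0.1101]]
rail [[0.0646, 0.0127, 0.0451, 0.4534, 0.1424], [0.0066, 0.0126, 0.045, 0.4574, 0.0846]]
rail edges [[0.0644, 0.0087, 0.0481, 0.4494, 0.142], [0.0644, 0.0169, 0.0481, 0.4576, 0.1425]]
100 [3, 7, 5, 8, 9, 86, 160, 153, 152, 181, 205, 219, 231, 236, 231, 224, 207, 170, 117, 0, 4, 9, 4, 8]
125 [6, 4, 0, 5, 15, 92, 159, 128, 139, 162, 183, 202, 215, 218, 209, 204, 181, 140, 18, 5, 4, 7, 9, 0]
150 [2, 1, 2, 0, 35, 118, 165, 135, 149, 171, 190, 210, 219, 216, 206, 195, 170, 138, 0, 3, 8, 9, 1, 8]
200 [4, 1, 7, 0, 41, 97, 104, 78, 97, 105, 117, 130, 115, 112, 107, 106, 81, 0, 1, 5, 0, 0, 5, 0]
```

>>> play_rows:
  rows:
    - {"tx":0,"ty":0.075,"tz":0.2,"rx":0,"ry":0,"rz":0,"hand":3}
    - {"tx":0,"ty":0,"tz":0.3,"rx":0,"ry":0,"rz":0,"hand":3}
    - {"tx":0,"ty":0,"tz":0.3,"rx":0,"ry":0,"rz":0,"hand":3}
    - {"tx":0,"ty":0,"tz":0.3,"rx":0,"ry":0,"rz":0,"hand":3}
    - {"tx":0,"ty":0,"tz":0.3,"rx":0,"ry":0,"rz":0,"hand":3}
    - {"tx":0,"ty":0,"tz":0.2,"rx":0,"ry":0,"rz":0,"hand":3}
    - {"tx":0,"ty":0,"tz":0.2,"rx":0,"ry":0,"rz":0,"hand":3}
    - {"tx":0,"ty":0,"tz":0.1,"rx":0,"ry":0,"rz":0,"hand":3}
    - {"tx":0,"ty":0,"tz":0,"rx":0,"ry":0,"rz":0,"hand":3}
    - {"tx":0,"ty":0,"tz":0,"rx":0,"ry":0,"rz":0,"hand":3}

```text
clock: 55.03
tool_pos: [0.447, 0.0771, 0.125]
tcp_rot: [0.682, 0.731, 0.001, -0.001]
ft_force: [0.1, 0.9, -1.1]
width: 0.109
gripper_force: 20.0
```

>>> play_rows:
  rows:
    - {"tx":0,"ty":0,"tz":0.1,"rx":0,"ry":0,"rz":0,"hand":3}
    - {"tx":0,"ty":0,"tz":0.1,"rx":0,"ry":0,"rz":0,"hand":3}
    - {"tx":0,"ty":0,"tz":0.05,"rx":0,"ry":0,"rz":0,"hand":3}
    - {"tx":0,"ty":0,"tz":0,"rx":0,"ry":0,"rz":0,"hand":3}
    - {"tx":0,"ty":0,"tz":0,"rx":0,"ry":0,"rz":0,"hand":3}
    - {"tx":0,"ty":0,"tz":0,"rx":0,"ry":0,"rz":0,"hand":3}
    - {"tx":0,"ty":0,"tz":0,"rx":0,"ry":0,"rz":0,"hand":3}
    - {"tx":0,"ty":0,"tz":0,"rx":0,"ry":0,"rz":0,"hand":3}
    - {"tx":0,"ty":0,"tz":0,"rx":0,"ry":0,"rz":0,"hand":3}
    - {"tx":0,"ty":0,"tz":0,"rx":0,"ry":0,"rz":0,"hand":3}

```text
clock: 55.87
tool_pos: [0.4469, 0.077, 0.12]
tcp_rot: [0.682, 0.731, 0.001, -0.001]
ft_force: [0.3, 0.1, -1.4]
width: 0.106
gripper_force: 20.0
```

>>> play_rows:
  rows:
    - {"tx":0,"ty":0,"tz":0.1,"rx":0,"ry":0,"rz":0,"hand":3}
    - {"tx":0,"ty":0,"tz":0.05,"rx":0,"ry":0,"rz":0,"hand":3}
    - {"tx":0,"ty":0,"tz":0,"rx":0,"ry":0,"rz":0,"hand":3}
    - {"tx":0,"ty":0,"tz":0,"rx":0,"ry":0,"rz":0,"hand":3}
    - {"tx":0,"ty":0,"tz":0,"rx":0,"ry":0,"rz":0,"hand":3}
    - {"tx":0,"ty":0,"tz":0,"rx":0,"ry":0,"rz":0,"hand":3}
    - {"tx":0,"ty":0,"tz":0,"rx":0,"ry":0,"rz":0,"hand":3}
    - {"tx":0,"ty":0,"tz":0,"rx":0,"ry":0,"rz":0,"hand":3}
    - {"tx":0,"ty":0,"tz":0,"rx":0,"ry":0,"rz":0,"hand":3}
    - {"tx":0,"ty":0,"tz":0,"rx":0,"ry":0,"rz":0,"hand":3}

```text
clock: 56.7
tool_pos: [0.4471, 0.0771, 0.1171]
tcp_rot: [0.682, 0.731, 0.001, -0.0]
ft_force: [0.5, 0.0, 4.3]
width: 0.107
gripper_force: 20.0
```

>>> play_rows:
  rows:
    - {"tx":0,"ty":0,"tz":0.06,"rx":0,"ry":0,"rz":0,"hand":3}
    - {"tx":0,"ty":0,"tz":0,"rx":0,"ry":0,"rz":0,"hand":3}
    - {"tx":0,"ty":0,"tz":0,"rx":0,"ry":0,"rz":0,"hand":3}
    - {"tx":0,"ty":0,"tz":0,"rx":0,"ry":0,"rz":0,"hand":3}
    - {"tx":0,"ty":0,"tz":0,"rx":0,"ry":0,"rz":0,"hand":3}
    - {"tx":0,"ty":0,"tz":0,"rx":0,"ry":0,"rz":0,"hand":3}
    - {"tx":0,"ty":0,"tz":0,"rx":0,"ry":0,"rz":0,"hand":3}
    - {"tx":0,"ty":0,"tz":0,"rx":0,"ry":0,"rz":0,"hand":3}
    - {"tx":0,"ty":0,"tz":0,"rx":0,"ry":0,"rz":0,"hand":3}
    - {"tx":0,"ty":0,"tz":0,"rx":0,"ry":0,"rz":0,"hand":3}

```text
clock: 57.53
tool_pos: [0.4472, 0.0771, 0.116]
tcp_rot: [0.682, 0.731, 0.001, -0.0]
ft_force: [-0.3, -0.7, 5.4]
width: 0.11
gripper_force: 20.0
```

>>> play_rows:
  rows:
    - {"tx":0,"ty":0,"tz":-0.08,"rx":0,"ry":0,"rz":0,"hand":3}
    - {"tx":0,"ty":0,"tz":-0.08,"rx":0,"ry":0,"rz":0,"hand":3}
    - {"tx":0,"ty":0,"tz":-0.02,"rx":0,"ry":0,"rz":0,"hand":3}
    - {"tx":0,"ty":0,"tz":0,"rx":0,"ry":0,"rz":0,"hand":3}
    - {"tx":0,"ty":0,"tz":0,"rx":0,"ry":0,"rz":0,"hand":3}
    - {"tx":0,"ty":0,"tz":0,"rx":0,"ry":0,"rz":0,"hand":3}
    - {"tx":0,"ty":0,"tz":0,"rx":0,"ry":0,"rz":0,"hand":3}
    - {"tx":0,"ty":0,"tz":0,"rx":0,"ry":0,"rz":0,"hand":3}
    - {"tx":0,"ty":0,"tz":0,"rx":0,"ry":0,"rz":0,"hand":3}
    - {"tx":0,"ty":0,"tz":0,"rx":0,"ry":0,"rz":0,"hand":3}

```text
clock: 58.37
tool_pos: [0.4468, 0.077, 0.1193]
tcp_rot: [0.682, 0.731, 0.0, -0.001]
ft_force: [0.4, -0.6, -0.6]
width: 0.109
gripper_force: 20.0
```

>>> play_rows:
  rows:
    - {"tx":0,"ty":0,"tz":0,"rx":0,"ry":0,"rz":0,"hand":14}
    - {"tx":0,"ty":0,"tz":0,"rx":0,"ry":0,"rz":0,"hand":17}
    - {"tx":0,"ty":0,"tz":0,"rx":0,"ry":0,"rz":0,"hand":20}
    - {"tx":0,"ty":0,"tz":0,"rx":0,"ry":0,"rz":0,"hand":24}
    - {"tx":0,"ty":0,"tz":0,"rx":0,"ry":0,"rz":0,"hand":28}
    - {"tx":0,"ty":0,"tz":0,"rx":0,"ry":0,"rz":0,"hand":32}
    - {"tx":0,"ty":0,"tz":0,"rx":0,"ry":0,"rz":0,"hand":34}
    - {"tx":0,"ty":0,"tz":0,"rx":0,"ry":0,"rz":0,"hand":34}
    - {"tx":0,"ty":0,"tz":0,"rx":0,"ry":0,"rz":0,"hand":34}
    - {"tx":0,"ty":0,"tz":0,"rx":0,"ry":0,"rz":0,"hand":34}

```text
clock: 59.2
tool_pos: [0.4469, 0.077, 0.1194]
tcp_rot: [0.682, 0.731, 0.001, -0.001]
ft_force: [-0.2, -0.2, -0.2]
width: 0.37
gripper_force: 0.0
```

>>> play_rows:
  rows:
    - {"tx":0,"ty":0,"tz":-0.3,"rx":0,"ry":0,"rz":0,"hand":34}
    - {"tx":0,"ty":0,"tz":-0.5,"rx":0,"ry":0,"rz":0,"hand":34}
    - {"tx":0,"ty":0,"tz":-0.7,"rx":0,"ry":0,"rz":0,"hand":34}
    - {"tx":0,"ty":0,"tz":-0.8,"rx":0,"ry":0,"rz":0,"hand":34}
    - {"tx":0,"ty":0,"tz":-1,"rx":0,"ry":0,"rz":0,"hand":34}
    - {"tx":0,"ty":0,"tz":-1,"rx":0,"ry":0,"rz":0,"hand":34}
    - {"tx":0,"ty":0,"tz":-1,"rx":0,"ry":0,"rz":0,"hand":34}
    - {"tx":0,"ty":0,"tz":-1,"rx":0,"ry":0,"rz":0,"hand":34}
    - {"tx":0,"ty":0,"tz":0,"rx":0,"ry":0,"rz":0,"hand":34}
    - {"tx":0,"ty":0,"tz":0,"rx":0,"ry":0,"rz":0,"hand":34}

```text
clock: 60.03
tool_pos: [0.4476, 0.0768, 0.2466]
tcp_rot: [0.683, 0.731, 0.001, 0.001]
ft_force: [0.0, 1.1, -0.4]
width: 0.368
gripper_force: 0.0
```

```bash
python3 - <<'E'
from h import *
s=read_state(); print(s['clock'],s['tool_pos'],s['ft_force'])
im,c=snap('wrist','w17'); z=cv2.resize(im[:,:,::-1],(440,330))
im2,c2=snap('scene','s17'); u=proj(c2,[.47,.1,.1])[0].astype(int)
z2=cv2.resize(im2[u[1]-62:u[1]+62,max(u[0]-68,0):u[0]+68][:,:,::-1],(360,330),interpolation=cv2.INTER_CUBIC)
cv2.imwrite('pics/c17.png',np.hstack([z,z2]))
E
```

```text
60.0333 [0.44757682 0.07679359 0.24662799] [ 5.74765538e-04  1.11391922e+00 -4.42830900e-01]
```

View pics/c17.png

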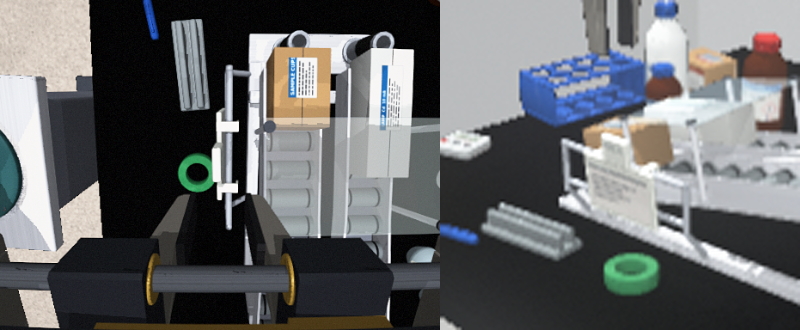

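```bash
python3 -c "
from station import *
print(close_job())"
```

```text
the job is handed in; nothing more can be done
None
```

The job is handed in after about 60 s on the robot clock: both stop posts are pushed down onto their spigots, the one broad and one slim loose carton have run down to the posts in their lanes, the card hangs by both hooks near the middle of the rail and held a gentle downward tug, and the tape, beaker and back-row stock were left alone.

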